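Get the peeler out of the drawer behind the salt, pepper and spice

ROBOT

A 6-joint arm with a two-finger parallel gripper is mounted at the origin on a cart in front of the work surface, level with it; the furniture and walls round the work are solid. World frame = base frame: x ahead of the robot, y to its left, z up, the work surface at z = 0. Lengths are in m, angles in rad, forces in N, time in s.
With the tool pointing down it reaches from about 0.4 to 0.825 m from the base axis. Payload 7 kg.
Tool frame: the origin (TCP) lies at the very end of the fingers, on their centre line; the grasp point (between the pads) lies arm.grip_point_offset behind it (arm.grip_point_offset is the distance from the TCP to the grasp point, in m); z points along the fingers, y is the line along which they close (so a half turn about z gives the same grasp; the last joint's range is limited). The gripper opens to 88 mm and grips with 3 to 60 N. Pads are 19 mm wide; open, the fingers measure 130 mm over their backs; the gripper's body (78 mm by 193 mm) begins 47 mm behind the grasp point.
Start: joints at [1.408, 0.359, 0.012, 0, -1.224, -0.288], TCP at [0.294, 0.608, 0.227] pointing down, gripper open.
Joint ranges: [-3.07, 3.07], [-1.43, 2.12], [-1.02, 1.25], [-3.03, 1.67], [-3.05, -0], [-3.03, 3.03]. Speed limits (rad/s): [2.39, 2.39, 3.01, 3.14, 3.14, 3.14].

INTERFACE

Orientations are given as [roll, pitch, yaw] about the fixed x, y, z axes, in that order (R = Rz(yaw) Ry(pitch) Rx(roll)).
In Python, from station import arm gives the robot as it stands.
- The arm moves only by the shell command python3 -m crank 'ROWS' [OPENING] [FORCE]. ROWS is JSON, a list of rows, each an object of numbers: "dx", "dy", "dz": the shift along the tool's x, y, z in cm; "wx", "wy", "wz": the turn, a rotation vector about the tool's x, y, z in degrees. A call has exactly 10 rows; each row is the pose to reach, as a shift and turn from the pose commanded when the call began, along the tool's axes at that moment; what a row does not reach only later rows make up. A row lasts 1/8 s, in which the tool goes at most 62.5 mm and 10.7 degrees, less where a joint would pass 70% of its speed; a pose out of reach is approached as far as the arm can. A call with a gripper value outside its range is refused whole. OPENING is the finger opening in cm, from 0 to 8.76, set as the call begins (- or left out, the last holds). The fingers move at their own pace and stop on an object; FORCE is the grip in N (left out, the last holds). Time passes only in rows, so rows that repeat a pose let the fingers close, or fill a call up. It gives the time, the measured TCP pose, the force, the opening and the grip force at its end, in the units of the state.
- arm.get_state(): the state, without advancing time (a new reading comes with each control period).
- arm.grab_frame(name): name is "scene" or "top"; returns the picture (384x512x3 uint8, red, green, blue); there is no depth.
- arm.calibration(name): a dict with "fx", "fy", "cx", "cy" (pixels), "world_from_camera" (4x4, takes a point from camera to world coordinates). Camera axes: x right, y down, z forward; pixel columns grow to the right and rows downward; lengths in m; the calibration is good to about 2 mm. A picture is of the moment at which its call begins. calibration takes no time and is no camera call.
- arm.job_done(): hands the job in; it is judged then, once.
Trained networks look in the newest picture that a camera, given by its name, has taken for a name from the list of things; names that differ only in an ending like _2 or _b are one class to them, and where a whole thing is asked for, a point or a joint stands for the part that bears it (a point fixed in the world has none). Each returns a list of dicts, best first, with "confidence" (0 to 1); they miss things now and then, are a little off and sometimes report something else, mostly with a low value. They report only what shows in the picture. A call takes as long as a camera call. They do not tell look-alikes from the thing itself.
- arm.find_in(camera, query): "centre" ([x, y, z] in m, in world coordinates, good to about 4 mm: the middle of the surface that is visible of it).
- arm.masks_of(camera, query): "pixels" (384x512 bool, what is visible of it).
- arm.mark_of(camera, query): "centre" ([x, y, z] in m, in world coordinates, good to about 4 mm: a listed point, or the origin of a listed thing).
The state is a dict: "t": time; "q": joint angles; "qd": joint speeds; "joint_efforts": joint torques, N m; "eef_pos": TCP position; "ee_rot": TCP orientation; "force": force on the tool from outside, world axes, zero at the start; "moment": the same for the moment, N m; "width": finger opening in m; "gripper_force": force on a finger pad.
Only numpy, scipy, OpenCV 4.12 (cv2) and the standard library are available. Lean on these libraries where they do the work, as an engineer would, in place of code of your own. Each camera call takes 0.05 s, during which the arm holds its last target. There are 200 camera calls.

TASK

I need the peeler from the little clear-topped drawer box on the worktop, but the salt shaker, pepper mill and spice jar stand in front of the drawer. Stand all three aside, out of the drawer's way, before you open it, then take out the peeler and lay it in the middle of the chopping board. Leave the clothes peg in the drawer, shut the drawer fully, and put the three back upright, each on the spot where it stood before.

Things in the scene. Friction and masses are not known exactly. Their poses are not given: they have to be found in the camera images.
- drawer_box: Bamboo countertop drawer box with a clear fixed top, one drawer; 155 deep (x) x 270 wide (y) x 60 mm high, fixed to the worktop. Origin: centre of its underside. x points from the drawer front to the back (the drawer comes out along -x), y to the left seen from the front, z up. Shut, the outer face of the drawer front is at x = -0.0875; the front is as wide as the box, its top edge at z = 0.056.
- drawer (a joint): How far the drawer is pulled out, m: 0 shut, 0.130 fully open (stop). Friction about 1.2 N; it stays where it is left. Box frame, fully open: inside x = -0.2075 to -0.0755, floor z = 0.020, side and back walls to z = 0.044. A divider (to z = 0.040) at y = -0.082 parts it: the wide compartment, y -0.080 to 0.120, holds the peeler; the narrow one, y -0.120 to -0.084, a clothes peg.
- drawer_knob (a point): Middle of the grip of the drawer's steel knob, in the middle of the front: a cylinder 20 mm in diameter, 22 mm long, axis along the drawer's travel, on a thinner neck. The point is 27 mm in front of the front's face and 36 mm above the worktop; the knob ends 11 mm further out. It moves with the drawer. It can be pinched by its sides from above.
- peeler: Vegetable peeler 170 x 25 x 18 mm lying flat in the drawer, roughly along its width: dark green handle, metal blade. Origin: middle of its length, at its underside (to 1 mm; it lies 0.05 rad out of level); x along it, toward the blade; z up. Handle: x = -0.085 to 0.020, 26 mm wide, 20 mm high; blade: on to x = 0.085, 14 mm wide, 6 mm high. About 80 g.
- peg: Purple clothes peg 72 x 15 x 12 mm lying in the narrow compartment of the drawer; it stays there. Origin: centre of its underside, y along its length.
- salt_shaker: Small glass salt shaker with a grey domed top, 44 mm in diameter up to 74 mm height, narrowing to 34 mm; 90 mm high. Origin: centre of its underside, z up. About 100 g. Starts in the row in front of the drawer, about 95 mm from its neighbour, 90 to 105 mm from the drawer front.
- pepper_mill: Dark brown turned wooden pepper mill, the tallest of the three: 170 mm high, base 58 mm in diameter; its head, 49 mm in diameter, lies 123 to 159 mm above its foot, with a small knob on top. The head does not turn. Origin: centre of its underside, z up. About 180 g. Starts in the same row.
- spice_jar: Glass spice jar with a green cap, 46 mm in diameter, 106 mm high; the cap, 45 mm in diameter, is at 85 to 105 mm height. Origin: centre of its underside, z up. About 110 g. Starts in the same row.
- board: Beech chopping board 210 (x) x 300 (y) x 21 mm, fixed flat on the worktop left or right of the drawer box, its long side pointing roughly away from the robot. Origin: centre of its underside; its top is at z = 0.021. On the other side of the drawer box lies the trivet.
- trivet: Round cork trivet 180 mm across, 8 mm high, lying fixed and empty on the other side of the drawer box from the board; things can be set aside on it or on the worktop round it. Origin: centre of its underside.
Not all that is in view belongs to the job. What is shaped like the spice_jar but black, blue or brown is not meant.

How it is judged:
By the outcome, as a careful person would: the job done as asked, in the order asked, and still so for the second after the job is handed in, with the robot touching nothing.
It also fails if it takes over 150 s, if anything falls off the work surface, if the arm or the gripper's body presses on something with over 40 N, if the wrist force passes 120 N, or if a joint passes its speed limit or range.

## Working session

There is one attempt and no reset: what is moved stays moved. The work goes in short steps, Python scripts to look and compute and a shell command to move; the robot and the scene stay as the last step left them, time stands still between calls to the robot, and variables do not carry over. Pictures are saved under pics/ and viewed, at most 14 in all, crops included, and the job is handed in when it is done.

```bash
ls; mkdir -p pics
cat > h.py <<'E'
import numpy as np, cv2
from station import arm
from scipy.spatial.transform import Rotation as R
def snap(n,name=None):
    f=arm.grab_frame(n)
    if name: cv2.imwrite('pics/'+name+'.png',f[:,:,::-1])
    return f
def proj(n,p):
    c=arm.calibration(n);T=np.linalg.inv(c['world_from_camera']);q=T[:3,:3]@np.array(p)+T[:3,3]
    return np.array([c['fx']*q[0]/q[2]+c['cx'],c['fy']*q[1]/q[2]+c['cy']])
def ray(n,u,v):
    c=arm.calibration(n);T=np.array(c['world_from_camera'])
    return T[:3,3],T[:3,:3]@np.array([(u-c['cx'])/c['fx'],(v-c['cy'])/c['fy'],1])
def at(n,u,v,z):
    o,d=ray(n,u,v);return o+d*(z-o[2])/d[2]
def tri(n1,a,n2,b):
    o1,d1=ray(n1,*a);o2,d2=ray(n2,*b)
    s=np.linalg.lstsq(np.c_[d1,-d2],o2-o1,rcond=None)[0]
    p,q=o1+s[0]*d1,o2+s[1]*d2
    return (p+q)/2,np.linalg.norm(p-q)
def go(p,yaw=None):
    """dx,dy,dz cm,wz deg from current pose to world p (tool down)"""
    s=arm.get_state();Rt=R.from_euler('xyz',s['ee_rot'])
    print('shift cm',(Rt.inv().apply(np.array(p)-s['eef_pos'])*100).round(2),'rot',np.degrees(s['ee_rot']).round(1))
    if yaw is not None: print('wvec',np.degrees((Rt.inv()*R.from_euler('xyz',[np.pi,0,yaw])).as_rotvec()).round(1))
E
cat > /tmp/a.py <<'E'
from h import *
np.set_printoptions(precision=4,suppress=True)
s=arm.get_state();print(s['eef_pos'],s['ee_rot'],arm.grip_point_offset,s['width'])
for n in ('scene','top'):
    snap(n,n+'0')
    print(n,np.array(arm.calibration(n)['world_from_camera'])[:3,3])
    for q in ['drawer_box','drawer_knob','peeler','peg','salt_shaker','pepper_mill','spice_jar','board','trivet']:
        for d in arm.mark_of(n,q)[:4]: print(q,np.array(d['centre']),round(d['confidence'],2),proj(n,d['centre']).round())
E
python3 /tmp/a.py
```

```text
pics
[0.2939 0.6071 0.2256] [ 3.14   -0.0001 -0.4509] 0.0188 0.0875033241819188
scene [-0.1659 -0.3261  0.907 ]
drawer_box [ 0.6812 -0.0507  0.0029] 0.58 [295. 174.]
drawer_knob [ 0.5745 -0.0379  0.0338] 0.93 [278. 189.]
salt_shaker [ 0.5039 -0.0222  0.0002] 0.69 [263. 211.]
pepper_mill [ 0.4837 -0.1186 -0.0018] 0.79 [291. 228.]
pepper_mill [0.5105 0.0656 0.0022] 0.3 [238. 199.]
spice_jar [0.5118 0.066  0.0027] 0.82 [238. 199.]
spice_jar [0.6481 0.1691 0.0021] 0.75 [229. 160.]
spice_jar [0.3375 0.1323 0.0008] 0.74 [187. 234.]
board [0.5128 0.4169 0.002 ] 0.78 [142. 163.]
trivet [ 0.5208 -0.4089  0.0009] 0.77 [397. 256.]
top [ 0.365  -0.0057  1.5035]
drawer_box [ 0.6822 -0.0486  0.0016] 0.74 [274. 141.]
drawer_box [0.5172 0.0706 0.0014] 0.72 [238. 191.]
drawer_box [ 0.5223 -0.407   0.0012] 0.58 [385. 187.]
drawer_knob [ 0.5719 -0.0321  0.0323] 0.81 [270. 173.]
salt_shaker [ 0.5062 -0.0229  0.0026] 0.47 [267. 194.]
pepper_mill [ 0.487  -0.1184 -0.0007] 0.65 [297. 199.]
spice_jar [ 0.6408  0.1672 -0.0048] 0.75 [209. 155.]
spice_jar [0.518  0.0734 0.0038] 0.63 [238. 191.]
spice_jar [ 0.4122  0.1603 -0.0043] 0.55 [211. 224.]
spice_jar [ 0.3347  0.136  -0.0034] 0.53 [219. 248.]
trivet [ 0.5201 -0.4095  0.0016] 0.7 [386. 187.]
```

Run:
```python
import cv2
s=cv2.imread('pics/scene0.png')[120:290,100:440];cv2.imwrite('pics/s1.png',cv2.resize(s,(800,400),interpolation=cv2.INTER_CUBIC))
s=cv2.imread('pics/top0.png')[90:290,80:440];cv2.imwrite('pics/t1.png',cv2.resize(s,(800,444),interpolation=cv2.INTER_CUBIC))
```

```text
(no output)
```

View pics/s1.png

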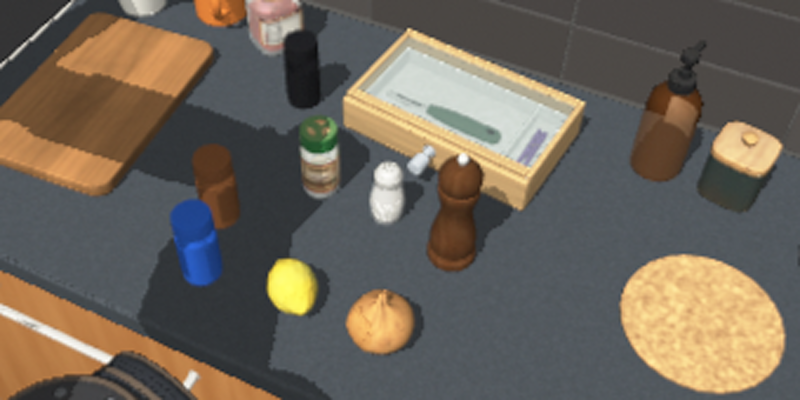

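View pics/t1.png

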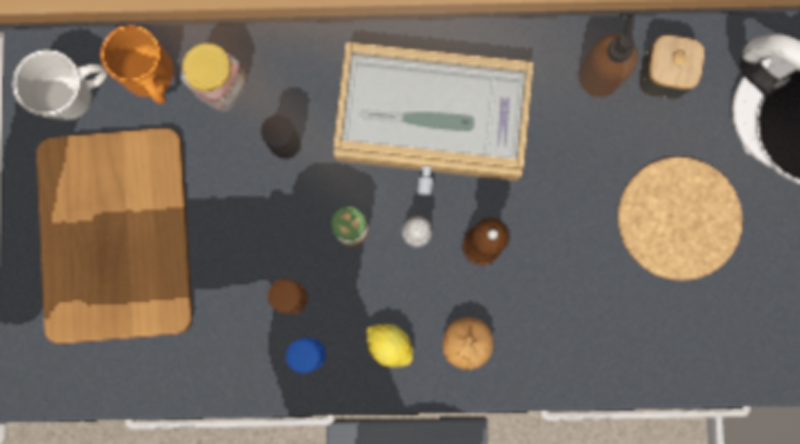

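The green-capped jar at scene (236,186) / top (238,191) is the spice jar. The look-alikes are black (229,150), brown (191,199) and blue (184,222), so they don't fit. The salt shaker is at scene (264,201) and the pepper mill at (294,210). The peeler shows through the clear top with its blade to the left. Next I'll fit silhouettes in both views.

```bash
cat > fit.py <<'E'
from h import *
from scipy.optimize import minimize
np.set_printoptions(precision=4,suppress=True)
P={'salt_shaker':[(.022,0),(.022,.074),(.017,.078),(.012,.090)],'pepper_mill':[(.029,0),(.029,.01),(.0245,.123),(.0245,.159),(.006,.17)],'spice_jar':[(.023,0),(.023,.085),(.0225,.105)]}
a=np.linspace(0,2*np.pi,24)
def hull(n,pts):
    m=np.zeros((384*4,512*4),np.uint8);uv=np.array([proj(n,p) for p in pts])*4+2
    cv2.fillConvexPoly(m,cv2.convexHull(uv.astype(np.int32)),255)
    return cv2.resize(m,(512,384),interpolation=cv2.INTER_AREA)/255.
def cyl(q,x,y,z=0): return [(x+r*np.cos(t),y+r*np.sin(t),z+h) for r,h in P[q] for t in a]
def best(n,q,xy):
    ds=arm.masks_of(n,q)
    if not ds: return None
    pm=proj(n,[xy[0],xy[1],.04])
    k=min(ds,key=lambda d:np.linalg.norm(np.argwhere(d['pixels']).mean(0)[::-1]-pm))
    return k['pixels'].astype(float)
def fit(q,x0,f,views=('scene','top'),rng=.012):
    M={n:best(n,q,x0) for n in views}; M={n:m for n,m in M.items() if m is not None}
    out=[]
    for sub in [list(M)]+[[n] for n in M]:
        def c(p):
            return sum(1-np.minimum(h,M[n]).sum()/np.maximum(h,M[n]).sum() for n in sub for h in [hull(n,f(p))])
        s=np.array([x0]+[np.array(x0)+np.eye(len(x0))[i]*(rng if i<2 else .06) for i in range(len(x0))])
        r=minimize(c,x0,method='Nelder-Mead',options=dict(initial_simplex=s,xatol=2e-4,fatol=1e-4,maxiter=60))
        out.append((sub,r.x,round(r.fun,3)))
    for o in out: print(q,*o)
    return out[0][1]
E
cat > /tmp/b.py <<'E'
from fit import *
snap('scene');snap('top')
for q,x in (('spice_jar',(.514,.069)),('salt_shaker',(.505,-.022)),('pepper_mill',(.485,-.118))): fit(q,x,lambda p:cyl(q,*p))
def box(p):
    c,s=np.cos(p[2]),np.sin(p[2])
    return [(p[0]+c*X-s*Y,p[1]+s*X+c*Y,z) for X in(-.0875,.0775) for Y in(-.135,.135) for z in(0,.06 if X>0 else .058)]
fit('drawer_box',(.682,-.05,-.08),box)
def bd(p):
    c,s=np.cos(p[2]),np.sin(p[2])
    return [(p[0]+c*X-s*Y,p[1]+s*X+c*Y,z) for X in(-.15,.15) for Y in(-.105,.105) for z in(0,.021)]
fit('board',(.513,.417,0.03),bd)
for n in('scene','top'):
  for q in('drawer_knob','peeler','trivet'):
    print(n,q,[(np.array(d['centre']),d['confidence'].__round__(2)) for d in (arm.mark_of if q!='peeler' else arm.find_in)(n,q)[:2]])
E
python3 /tmp/b.py
```

```text
Traceback (most recent call last):
  File "fit.py", line 24, in fit
    r=minimize(c,x0,method='Nelder-Mead',options=dict(initial_simplex=s,xatol=2e-4,fatol=1e-4,maxiter=60))
  File "fit.py", line 22, in c
    return sum(1-np.minimum(h,M[n]).sum()/np.maximum(h,M[n]).sum() for n in sub for h in [hull(n,f(p))])
  File "fit.py", line 22, in <genexpr>
    return sum(1-np.minimum(h,M[n]).sum()/np.maximum(h,M[n]).sum() for n in sub for h in [hull(n,f(p))])
                                                                                          ~~~~^^^^^^^^
  File "fit.py", line 7, in hull
    m=np.zeros((384*4,512*4),np.uint8);uv=np.array([proj(n,p) for p in pts])*4+2
                                                    ~~~~^^^^^
  File "h.py", line 9, in proj
    c=arm.calibration(n);T=np.linalg.inv(c['world_from_camera']);q=T[:3,:3]@np.array(p)+T[:3,3]
ValueError: time passes only in moves, steps and waits
```

```bash
sed -i '3a import functools\ncal=functools.lru_cache(None)(lambda n:arm.calibration(n))' h.py; sed -i 's/c=arm.calibration(n)/c=cal(n)/' h.py; python3 /tmp/b.py; cat /tmp/x 2>/dev/null; python3 -c "from h import *;print(arm.get_state()['t'])"
```

```text
spice_jar ['scene', 'top'] [0.5104 0.0716] 0.133
spice_jar ['scene'] [0.5125 0.0728] 0.047
spice_jar ['top'] [0.5096 0.0711] 0.066
salt_shaker ['scene', 'top'] [ 0.5022 -0.024 ] 0.443
salt_shaker ['scene'] [ 0.5043 -0.024 ] 0.234
salt_shaker ['top'] [ 0.5015 -0.0231] 0.205
pepper_mill ['scene', 'top'] [ 0.4845 -0.1187] 0.272
pepper_mill ['scene'] [ 0.4854 -0.1174] 0.183
pepper_mill ['top'] [ 0.4845 -0.1189] 0.087
drawer_box ['scene', 'top'] [ 0.685  -0.0505 -0.1239] 0.138
drawer_box ['scene'] [ 0.6881 -0.049  -0.1286] 0.093
drawer_box ['top'] [ 0.6837 -0.0518 -0.1321] 0.029
board ['scene', 'top'] [0.5115 0.4183 0.0626] 0.074
board ['scene'] [0.5142 0.42   0.0672] 0.034
board ['top'] [0.5114 0.4167 0.0635] 0.027
scene drawer_knob [(array([ 0.5732, -0.0371,  0.0329]), 0.85), (array([0.5127, 0.413 , 0.0015]), 0.24)]
scene peeler []
scene trivet [(array([ 0.5208, -0.4122, -0.0011]), 0.6), (array([ 0.4859, -0.1174, -0.0002]), 0.27)]
top drawer_knob []
top peeler []
top trivet [(array([ 0.5217, -0.4065,  0.0005]), 0.9)]
2.1
```

```bash
python3 -c "
from h import *
go([.4845,-.1187,.215],np.radians(-97.4))"
```

```text
shift cm [48.78 57.07  1.16] rot [-180.    -0.   -25.8]
wvec [-0.   0.  71.6]
```

```bash
python3 -m crank '[{"dx":2,"dy":2.3,"wz":5},{"dx":5,"dy":5.9,"wz":12},{"dx":9,"dy":10.5,"wz":20},{"dx":13,"dy":15.2,"wz":28},{"dx":17,"dy":19.9,"wz":36},{"dx":21,"dy":24.6,"wz":44},{"dx":25,"dy":29.2,"wz":52},{"dx":29,"dy":33.9,"wz":60},{"dx":32,"dy":37.4,"wz":67},{"dx":34,"dy":39.8,"wz":71.6}]' 8.7 20; python3 -c "
from h import *
go([.4845,-.1187,.215],np.radians(-97.4))"
```

```text
shift cm [48.78 57.07  1.16] rot [-180.    -0.   -25.8]
wvec [-0.   0.  71.6]$[0]: bad value
```

```bash
python3 -m crank '[{"dx":2,"dy":2.3,"dz":0,"wx":0,"wy":0,"wz":5},{"dx":5,"dy":5.9,"dz":0,"wx":0,"wy":0,"wz":12},{"dx":9,"dy":10.5,"dz":0,"wx":0,"wy":0,"wz":20},{"dx":13,"dy":15.2,"dz":0,"wx":0,"wy":0,"wz":28},{"dx":17,"dy":19.9,"dz":0,"wx":0,"wy":0,"wz":36},{"dx":21,"dy":24.6,"dz":0,"wx":0,"wy":0,"wz":44},{"dx":25,"dy":29.2,"dz":0,"wx":0,"wy":0,"wz":52},{"dx":29,"dy":33.9,"dz":0,"wx":0,"wy":0,"wz":60},{"dx":32,"dy":37.4,"dz":0,"wx":0,"wy":0,"wz":67},{"dx":34,"dy":39.8,"dz":0,"wx":0,"wy":0,"wz":71.6}]' 8.7 20; python3 -c "
from h import *
go([.4845,-.1187,.215],np.radians(-97.4))"
```

```text
t: 3.35
eef_pos: [0.4269, 0.0993, 0.227]
ee_rot: [-3.141, 0.001, -1.705]
force: [-0.3, 0.4, 0.2]
width: 0.087
gripper_force: 0.0
shift cm [20.83 -8.62  1.19] rot [-180.     0.   -97.7]
wvec [-0.   0.  -0.3]
```

```bash
python3 -m crank '[{"dx":3,"dy":-1.2,"dz":0,"wx":0,"wy":0,"wz":0},{"dx":8,"dy":-3.4,"dz":0,"wx":0,"wy":0,"wz":0},{"dx":13.5,"dy":-5.6,"dz":0,"wx":0,"wy":0,"wz":0},{"dx":18,"dy":-7.5,"dz":0,"wx":0,"wy":0,"wz":0},{"dx":20.8,"dy":-8.6,"dz":0,"wx":0,"wy":0,"wz":0},{"dx":20.8,"dy":-8.6,"dz":1,"wx":0,"wy":0,"wz":0},{"dx":20.8,"dy":-8.6,"dz":4,"wx":0,"wy":0,"wz":0},{"dx":20.8,"dy":-8.6,"dz":7,"wx":0,"wy":0,"wz":0},{"dx":20.8,"dy":-8.6,"dz":9.5,"wx":0,"wy":0,"wz":0},{"dx":20.8,"dy":-8.6,"dz":10.5,"wx":0,"wy":0,"wz":0}]'; python3 -c "
from h import *
go([.4845,-.1187,.122],np.radians(-97.4));
snap('scene','a1');im=cv2.imread('pics/a1.png')[100:300,200:400];cv2.imwrite('pics/a1c.png',cv2.resize(im,(600,600)))"
```

```text
t: 4.6
eef_pos: [0.4841, -0.1157, 0.1202]
ee_rot: [3.139, -0.0, -1.7]
force: [-0.4, 0.2, 0.9]
width: 0.087
gripper_force: 0.0
shift cm [ 0.3  -0.08 -0.18] rot [179.9  -0.  -97.4]
wvec [ 0.1 -0.  -0. ]
```

View pics/a1c.png

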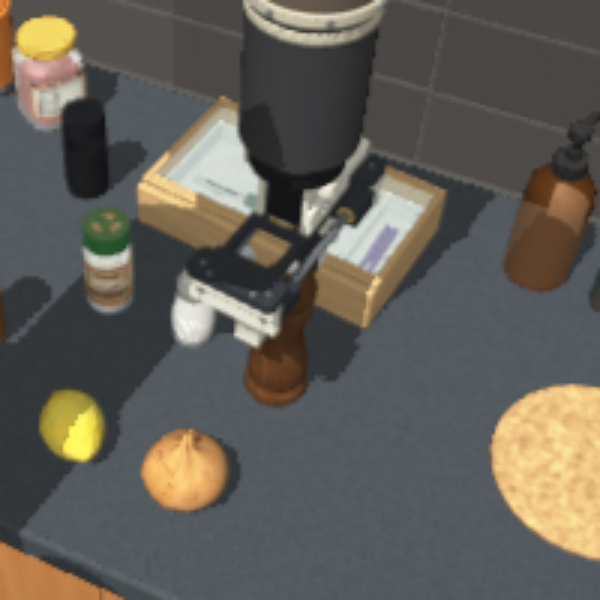

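The gripper straddles the mill head around (275,270) in the crop and is clear of its neighbours. Closing now.

```bash
python3 -m crank '[{"dx":0,"dy":0,"dz":0,"wx":0,"wy":0,"wz":0},{"dx":0,"dy":0,"dz":0,"wx":0,"wy":0,"wz":0},{"dx":0,"dy":0,"dz":0,"wx":0,"wy":0,"wz":0},{"dx":0,"dy":0,"dz":0,"wx":0,"wy":0,"wz":0},{"dx":0,"dy":0,"dz":0,"wx":0,"wy":0,"wz":0},{"dx":0,"dy":0,"dz":0,"wx":0,"wy":0,"wz":0},{"dx":0,"dy":0,"dz":0,"wx":0,"wy":0,"wz":0},{"dx":0,"dy":0,"dz":0,"wx":0,"wy":0,"wz":0},{"dx":0,"dy":0,"dz":0,"wx":0,"wy":0,"wz":0},{"dx":0,"dy":0,"dz":0,"wx":0,"wy":0,"wz":0}]' 3 15;  python3 -c "
from h import *
s=arm.get_state();print(s['eef_pos'],s['force'],s['width'])
go(np.array([.52,-.41,s['eef_pos'][2]+.0082]))"
```

```text
t: 5.9
eef_pos: [0.4855, -0.1162, 0.1218]
ee_rot: [-3.141, 0.0, -1.7]
force: [1.2, -1.0, 3.7]
width: 0.0477
gripper_force: 15.0
[ 0.48545629 -0.1162408   0.12182952] [ 1.22878315 -1.02505456  3.73997017] 0.04770108291765994
shift cm [28.68 -7.22 -0.82] rot [-180.     0.   -97.4]
```

```bash
python3 -m crank '[{"dx":0,"dy":0,"dz":-2,"wx":0,"wy":0,"wz":0},{"dx":1,"dy":-0.2,"dz":-4,"wx":0,"wy":0,"wz":0},{"dx":4,"dy":-1,"dz":-5,"wx":0,"wy":0,"wz":0},{"dx":8,"dy":-2,"dz":-5,"wx":0,"wy":0,"wz":0},{"dx":12.5,"dy":-3.1,"dz":-5,"wx":0,"wy":0,"wz":0},{"dx":17,"dy":-4.2,"dz":-5,"wx":0,"wy":0,"wz":0},{"dx":21.5,"dy":-5.4,"dz":-5,"wx":0,"wy":0,"wz":0},{"dx":25,"dy":-6.3,"dz":-5,"wx":0,"wy":0,"wz":0},{"dx":27.7,"dy":-7,"dz":-5,"wx":0,"wy":0,"wz":0},{"dx":28.7,"dy":-7.2,"dz":-5,"wx":0,"wy":0,"wz":0}]' && python3 -m crank '[{"dx":0,"dy":0,"dz":0,"wx":0,"wy":0,"wz":0},{"dx":0,"dy":0,"dz":1,"wx":0,"wy":0,"wz":0},{"dx":0,"dy":0,"dz":2,"wx":0,"wy":0,"wz":0},{"dx":0,"dy":0,"dz":3,"wx":0,"wy":0,"wz":0},{"dx":0,"dy":0,"dz":3.6,"wx":0,"wy":0,"wz":0},{"dx":0,"dy":0,"dz":3.9,"wx":0,"wy":0,"wz":0},{"dx":0,"dy":0,"dz":4.1,"wx":0,"wy":0,"wz":0},{"dx":0,"dy":0,"dz":4.1,"wx":0,"wy":0,"wz":0},{"dx":0,"dy":0,"dz":4.1,"wx":0,"wy":0,"wz":0},{"dx":0,"dy":0,"dz":4.1,"wx":0,"wy":0,"wz":0}]'
```

```text
t: 7.15
eef_pos: [0.5183, -0.4109, 0.1697]
ee_rot: [3.139, 0.001, -1.702]
force: [-0.6, -0.5, -1.2]
width: 0.048
gripper_force: 15.0
t: 8.4
eef_pos: [0.5195, -0.4102, 0.1308]
ee_rot: [-3.141, -0.0, -1.7]
force: [0.6, 0.7, -1.0]
width: 0.0476
gripper_force: 15.0
```

```bash
python3 -m crank '[{"dx":0,"dy":0,"dz":0.1,"wx":0,"wy":0,"wz":0},{"dx":0,"dy":0,"dz":0.1,"wx":0,"wy":0,"wz":0},{"dx":0,"dy":0,"dz":0.1,"wx":0,"wy":0,"wz":0},{"dx":0,"dy":0,"dz":0.1,"wx":0,"wy":0,"wz":0},{"dx":0,"dy":0,"dz":-1,"wx":0,"wy":0,"wz":0},{"dx":0,"dy":0,"dz":-3,"wx":0,"wy":0,"wz":0},{"dx":0,"dy":0,"dz":-6,"wx":0,"wy":0,"wz":0},{"dx":0,"dy":0,"dz":-8,"wx":0,"wy":0,"wz":0},{"dx":-3,"dy":0,"dz":-9,"wx":0,"wy":0,"wz":0},{"dx":-6,"dy":0,"dz":-9,"wx":0,"wy":0,"wz":0}]' 8.7; python3 -c "
from fit import *
s=arm.get_state()
snap('scene');snap('top')
fit('pepper_mill',(.52,-.41),lambda p:cyl('pepper_mill',*p,.008))
fit('salt_shaker',(.502,-.024),lambda p:cyl('salt_shaker',*p))
go([.5035,-.0235,.20],np.radians(-97.4))"
```

```text
t: 9.65
eef_pos: [0.5277, -0.3505, 0.2226]
ee_rot: [-3.139, -0.001, -1.701]
force: [0.9, -0.3, -0.1]
width: 0.0873
gripper_force: 0.0
pepper_mill ['scene', 'top'] [ 0.5193 -0.412 ] 0.964
pepper_mill ['scene'] [ 0.5211 -0.4117] 0.182
pepper_mill ['top'] [ 0.5172 -0.4086] 0.78
salt_shaker ['scene', 'top'] [ 0.5028 -0.0222] 0.476
salt_shaker ['scene'] [ 0.5105 -0.0246] 0.299
salt_shaker ['top'] [ 0.5034 -0.0226] 0.17
shift cm [-32.17   6.59   2.09] rot [-180.    -0.   -97.4]
wvec [-0. -0. -0.]
```

```bash
python3 -m crank '[{"dx":-3,"dy":0.6,"dz":0,"wx":0,"wy":0,"wz":0},{"dx":-7.5,"dy":1.5,"dz":0,"wx":0,"wy":0,"wz":0},{"dx":-12.5,"dy":2.6,"dz":0,"wx":0,"wy":0,"wz":0},{"dx":-17.5,"dy":3.6,"dz":1,"wx":0,"wy":0,"wz":0},{"dx":-22.5,"dy":4.6,"dz":3,"wx":0,"wy":0,"wz":0},{"dx":-27,"dy":5.6,"dz":5,"wx":0,"wy":0,"wz":0},{"dx":-30.5,"dy":6.3,"dz":7,"wx":0,"wy":0,"wz":0},{"dx":-32.2,"dy":6.6,"dz":8,"wx":0,"wy":0,"wz":0},{"dx":-32.2,"dy":6.6,"dz":9,"wx":0,"wy":0,"wz":0},{"dx":-32.2,"dy":6.6,"dz":10,"wx":0,"wy":0,"wz":0}]' 5.8; python3 -c "
from h import *
go([.503,-.0232,.048],np.radians(-97.4))
snap('top','b1');im=cv2.imread('pics/b1.png')[130:230,200:340];cv2.imwrite('pics/b1c.png',cv2.resize(im,(700,500)))"
```

```text
t: 11.2
eef_pos: [0.5037, -0.0235, 0.1203]
ee_rot: [-3.141, -0.0, -1.701]
force: [0.1, 1.4, 0.2]
width: 0.0578
gripper_force: 0.0
shift cm [-0.02  0.08  7.23] rot [-180.    -0.   -97.5]
wvec [-0.  -0.  -0.1]
```

View pics/b1c.png

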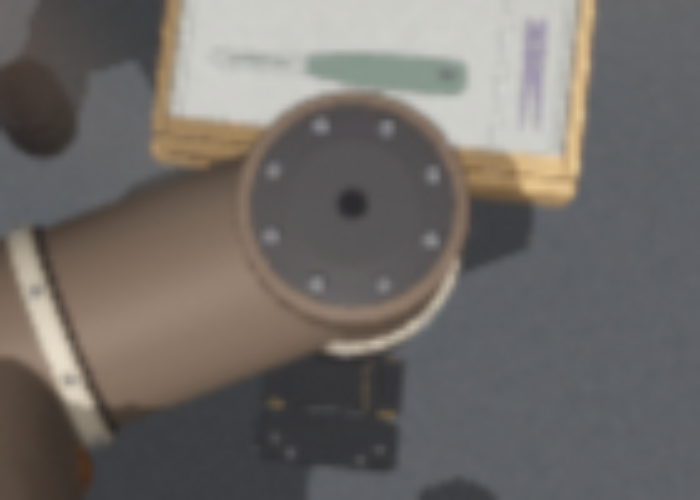

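The arm hides the salt shaker from above, though both fits agree to within 2 mm. Descending.

```bash
python3 -m crank '[{"dx":0,"dy":0,"dz":1,"wx":0,"wy":0,"wz":0},{"dx":0,"dy":0.1,"dz":2,"wx":0,"wy":0,"wz":0},{"dx":0,"dy":0.1,"dz":3,"wx":0,"wy":0,"wz":0},{"dx":0,"dy":0.1,"dz":4,"wx":0,"wy":0,"wz":0},{"dx":0,"dy":0.1,"dz":5,"wx":0,"wy":0,"wz":0},{"dx":0,"dy":0.1,"dz":6,"wx":0,"wy":0,"wz":0},{"dx":0,"dy":0.1,"dz":6.8,"wx":0,"wy":0,"wz":0},{"dx":0,"dy":0.1,"dz":7.2,"wx":0,"wy":0,"wz":0},{"dx":0,"dy":0.1,"dz":7.2,"wx":0,"wy":0,"wz":0},{"dx":0,"dy":0.1,"dz":7.2,"wx":0,"wy":0,"wz":0}]' && python3 -m crank '[{"dx":0,"dy":0,"dz":0,"wx":0,"wy":0,"wz":0},{"dx":0,"dy":0,"dz":0,"wx":0,"wy":0,"wz":0},{"dx":0,"dy":0,"dz":0,"wx":0,"wy":0,"wz":0},{"dx":0,"dy":0,"dz":0,"wx":0,"wy":0,"wz":0},{"dx":0,"dy":0,"dz":0,"wx":0,"wy":0,"wz":0},{"dx":0,"dy":0,"dz":0,"wx":0,"wy":0,"wz":0},{"dx":0,"dy":0,"dz":0,"wx":0,"wy":0,"wz":0},{"dx":0,"dy":0,"dz":0,"wx":0,"wy":0,"wz":0},{"dx":0,"dy":0,"dz":0,"wx":0,"wy":0,"wz":0},{"dx":0,"dy":0,"dz":0,"wx":0,"wy":0,"wz":0}]' 3 12;  python3 -c "
from h import *
s=arm.get_state();print(s['eef_pos'],s['force'],s['width'])
go(np.array([.36,-.42,s['eef_pos'][2]]))"
```

```text
t: 12.5
eef_pos: [0.5026, -0.0226, 0.0488]
ee_rot: [-3.141, 0.0, -1.7]
force: [0.1, 1.0, -0.8]
width: 0.0581
gripper_force: 0.0
t: 13.75
eef_pos: [0.5026, -0.0226, 0.0487]
ee_rot: [-3.141, 0.0, -1.7]
force: [2.0, 0.2, 4.1]
width: 0.0363
gripper_force: 11.6
[ 0.50261891 -0.02257784  0.0487436 ] [1.95690533 0.15897633 4.06926088] 0.0363438054559492
shift cm [ 4.125e+01  9.010e+00 -1.000e-02] rot [-180.     0.   -97.4]
```

```bash
python3 -m crank '[{"dx":0,"dy":0,"dz":-0.5,"wx":0,"wy":0,"wz":0},{"dx":0,"dy":0,"dz":-1,"wx":0,"wy":0,"wz":0},{"dx":0,"dy":0,"dz":-2,"wx":0,"wy":0,"wz":0},{"dx":0,"dy":0,"dz":-3.5,"wx":0,"wy":0,"wz":0},{"dx":0,"dy":0,"dz":-5,"wx":0,"wy":0,"wz":0},{"dx":1,"dy":0,"dz":-6,"wx":0,"wy":0,"wz":0},{"dx":3,"dy":0,"dz":-6,"wx":0,"wy":0,"wz":0},{"dx":6,"dy":0,"dz":-6,"wx":0,"wy":0,"wz":0},{"dx":9,"dy":0,"dz":-6,"wx":0,"wy":0,"wz":0},{"dx":10,"dy":0,"dz":-6,"wx":0,"wy":0,"wz":0}]'; python3 -c "
from h import *
s=arm.get_state()
go(np.array([.36,-.42,.0487]))
snap('scene','c1');im=cv2.imread('pics/c1.png')[130:270,220:400];cv2.imwrite('pics/c1c.png',cv2.resize(im,(720,560)))"
```

```text
t: 15.0
eef_pos: [0.4888, -0.1234, 0.1089]
ee_rot: [3.142, 0.0, -1.702]
force: [0.9, 0.2, -1.9]
width: 0.0359
gripper_force: 11.3
shift cm [31.09  8.88  6.02] rot [180.    0.  -97.5]
```

View pics/c1c.png

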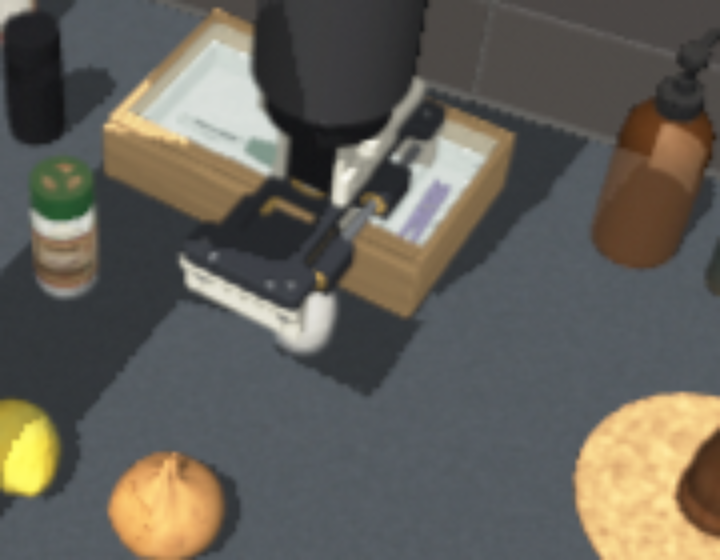

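Salt shaker is held and lifted, upright at crop (310,330).

```bash
python3 -m crank '[{"dx":2,"dy":0.6,"dz":0,"wx":0,"wy":0,"wz":0},{"dx":6,"dy":1.7,"dz":0,"wx":0,"wy":0,"wz":0},{"dx":10.5,"dy":3,"dz":0,"wx":0,"wy":0,"wz":0},{"dx":15,"dy":4.3,"dz":0,"wx":0,"wy":0,"wz":0},{"dx":20,"dy":5.7,"dz":0,"wx":0,"wy":0,"wz":0},{"dx":24.5,"dy":7,"dz":0.5,"wx":0,"wy":0,"wz":0},{"dx":28,"dy":8,"dz":1.5,"wx":0,"wy":0,"wz":0},{"dx":30.5,"dy":8.7,"dz":2.5,"wx":0,"wy":0,"wz":0},{"dx":31.1,"dy":8.9,"dz":3.2,"wx":0,"wy":0,"wz":0},{"dx":31.1,"dy":8.9,"dz":4,"wx":0,"wy":0,"wz":0}]' && python3 -m crank '[{"dx":0,"dy":0,"dz":0,"wx":0,"wy":0,"wz":0},{"dx":0,"dy":0,"dz":0.5,"wx":0,"wy":0,"wz":0},{"dx":0,"dy":0,"dz":1,"wx":0,"wy":0,"wz":0},{"dx":0,"dy":0,"dz":1.4,"wx":0,"wy":0,"wz":0},{"dx":0,"dy":0,"dz":1.7,"wx":0,"wy":0,"wz":0},{"dx":0,"dy":0,"dz":1.9,"wx":0,"wy":0,"wz":0},{"dx":0,"dy":0,"dz":1.95,"wx":0,"wy":0,"wz":0},{"dx":0,"dy":0,"dz":1.95,"wx":0,"wy":0,"wz":0},{"dx":0,"dy":0,"dz":1.95,"wx":0,"wy":0,"wz":0},{"dx":0,"dy":0,"dz":1.95,"wx":0,"wy":0,"wz":0}]'
```

```text
t: 16.3
eef_pos: [0.3611, -0.4186, 0.0683]
ee_rot: [-3.141, 0.0, -1.701]
force: [0.7, -0.1, -0.9]
width: 0.0362
gripper_force: 11.3
t: 17.55
eef_pos: [0.361, -0.4187, 0.0492]
ee_rot: [-3.141, -0.0, -1.7]
force: [-0.2, -0.1, -0.8]
width: 0.036
gripper_force: 11.3
```

Release and go toward the jar.

```bash
python3 -m crank '[{"dx":0,"dy":0,"dz":0.05,"wx":0,"wy":0,"wz":0},{"dx":0,"dy":0,"dz":0.05,"wx":0,"wy":0,"wz":0},{"dx":0,"dy":0,"dz":0.05,"wx":0,"wy":0,"wz":0},{"dx":0,"dy":0,"dz":0.05,"wx":0,"wy":0,"wz":0},{"dx":0,"dy":0,"dz":-1,"wx":0,"wy":0,"wz":0},{"dx":0,"dy":0,"dz":-3,"wx":0,"wy":0,"wz":0},{"dx":0,"dy":0,"dz":-6,"wx":0,"wy":0,"wz":0},{"dx":-1,"dy":0,"dz":-9,"wx":0,"wy":0,"wz":0},{"dx":-4,"dy":-0.5,"dz":-10,"wx":0,"wy":0,"wz":0},{"dx":-8,"dy":-1,"dz":-10,"wx":0,"wy":0,"wz":0}]' 5.8; python3 -c "
from fit import *
snap('scene');snap('top')
fit('salt_shaker',(.361,-.4187),lambda p:cyl('salt_shaker',*p))
fit('spice_jar',(.511,.072),lambda p:cyl('spice_jar',*p))
go([.511,.072,.135],np.radians(-97.4))"
```

```text
t: 18.8
eef_pos: [0.382, -0.3406, 0.1509]
ee_rot: [-3.139, -0.001, -1.702]
force: [0.5, -0.5, -0.1]
width: 0.058
gripper_force: 0.0
salt_shaker ['scene'] [ 0.3645 -0.4196] 0.197
salt_shaker ['scene'] [ 0.3645 -0.4196] 0.197
spice_jar ['scene', 'top'] [0.5115 0.071 ] 0.178
spice_jar ['scene'] [0.5135 0.0736] 0.091
spice_jar ['top'] [0.5117 0.0702] 0.063
shift cm [-42.64  -7.52   1.44] rot [-180.    -0.   -97.4]
wvec [-0. -0. -0.]
```

```bash
python3 -m crank '[{"dx":-3,"dy":-0.5,"dz":0,"wx":0,"wy":0,"wz":0},{"dx":-7.5,"dy":-1.3,"dz":0,"wx":0,"wy":0,"wz":0},{"dx":-12.5,"dy":-2.2,"dz":0,"wx":0,"wy":0,"wz":0},{"dx":-18,"dy":-3.2,"dz":0,"wx":0,"wy":0,"wz":0},{"dx":-23.5,"dy":-4.2,"dz":0,"wx":0,"wy":0,"wz":0},{"dx":-29,"dy":-5.2,"dz":0,"wx":0,"wy":0,"wz":0},{"dx":-34,"dy":-6.1,"dz":0,"wx":0,"wy":0,"wz":0},{"dx":-38.5,"dy":-6.9,"dz":0,"wx":0,"wy":0,"wz":0},{"dx":-41.6,"dy":-7.4,"dz":0,"wx":0,"wy":0,"wz":0},{"dx":-42.6,"dy":-7.6,"dz":0,"wx":0,"wy":0,"wz":0}]' 6.2;python3 -m crank '[{"dx":0,"dy":0,"dz":1,"wx":0,"wy":0,"wz":0},{"dx":0,"dy":0,"dz":2.5,"wx":0,"wy":0,"wz":0},{"dx":0,"dy":0,"dz":4,"wx":0,"wy":0,"wz":0},{"dx":0,"dy":0,"dz":5.5,"wx":0,"wy":0,"wz":0},{"dx":0,"dy":0,"dz":7,"wx":0,"wy":0,"wz":0},{"dx":0,"dy":0,"dz":8.5,"wx":0,"wy":0,"wz":0},{"dx":0,"dy":0,"dz":9.5,"wx":0,"wy":0,"wz":0},{"dx":0,"dy":0,"dz":9.9,"wx":0,"wy":0,"wz":0},{"dx":0,"dy":0,"dz":9.9,"wx":0,"wy":0,"wz":0},{"dx":0,"dy":0,"dz":9.9,"wx":0,"wy":0,"wz":0}]'; python3 -c "
from h import *
go([.512,.0718,.052],np.radians(-97.4))"
```

```text
t: 20.35
eef_pos: [0.5124, 0.0728, 0.1488]
ee_rot: [3.141, -0.0, -1.7]
force: [0.3, -0.6, -0.5]
width: 0.0619
gripper_force: 0.0
t: 21.6
eef_pos: [0.512, 0.0721, 0.0505]
ee_rot: [-3.141, 0.0, -1.7]
force: [0.3, -1.2, 0.5]
width: 0.0619
gripper_force: 0.0
shift cm [ 0.03 -0.   -0.15] rot [-180.     0.   -97.4]
wvec [-0.  0. -0.]
```

```bash
python3 -m crank '[{"dx":0,"dy":0,"dz":0,"wx":0,"wy":0,"wz":0},{"dx":0,"dy":0,"dz":0,"wx":0,"wy":0,"wz":0},{"dx":0,"dy":0,"dz":0,"wx":0,"wy":0,"wz":0},{"dx":0,"dy":0,"dz":0,"wx":0,"wy":0,"wz":0},{"dx":0,"dy":0,"dz":0,"wx":0,"wy":0,"wz":0},{"dx":0,"dy":0,"dz":0,"wx":0,"wy":0,"wz":0},{"dx":0,"dy":0,"dz":0,"wx":0,"wy":0,"wz":0},{"dx":0,"dy":0,"dz":0,"wx":0,"wy":0,"wz":0},{"dx":0,"dy":0,"dz":0,"wx":0,"wy":0,"wz":0},{"dx":0,"dy":0,"dz":0,"wx":0,"wy":0,"wz":0}]' 3 15;  python3 -c "
from h import *
s=arm.get_state();print(s['eef_pos'],s['force'],s['width'])
go(np.array([.40,-.30,s['eef_pos'][2]]))"
```

```text
t: 22.85
eef_pos: [0.5119, 0.072, 0.0503]
ee_rot: [-3.141, 0.0, -1.7]
force: [-0.5, 0.2, 5.1]
width: 0.0453
gripper_force: 15.0
[0.51186917 0.07203135 0.05026806] [-0.49478655  0.1915972   5.14692441] 0.04534626954687373
shift cm [ 3.834e+01  6.290e+00 -1.000e-02] rot [-180.     0.   -97.4]
```

```bash
python3 -m crank '[{"dx":0,"dy":0,"dz":-1,"wx":0,"wy":0,"wz":0},{"dx":0,"dy":0,"dz":-3,"wx":0,"wy":0,"wz":0},{"dx":1,"dy":0.2,"dz":-5,"wx":0,"wy":0,"wz":0},{"dx":4,"dy":0.7,"dz":-6.5,"wx":0,"wy":0,"wz":0},{"dx":8.5,"dy":1.4,"dz":-7,"wx":0,"wy":0,"wz":0},{"dx":13.5,"dy":2.2,"dz":-7,"wx":0,"wy":0,"wz":0},{"dx":18.5,"dy":3,"dz":-7,"wx":0,"wy":0,"wz":0},{"dx":23.5,"dy":3.9,"dz":-7,"wx":0,"wy":0,"wz":0},{"dx":28.5,"dy":4.7,"dz":-7,"wx":0,"wy":0,"wz":0},{"dx":33,"dy":5.4,"dz":-7,"wx":0,"wy":0,"wz":0}]' && python3 -m crank '[{"dx":3,"dy":0.5,"dz":0,"wx":0,"wy":0,"wz":0},{"dx":5.3,"dy":0.9,"dz":1,"wx":0,"wy":0,"wz":0},{"dx":5.3,"dy":0.9,"dz":2.5,"wx":0,"wy":0,"wz":0},{"dx":5.3,"dy":0.9,"dz":4,"wx":0,"wy":0,"wz":0},{"dx":5.3,"dy":0.9,"dz":5.5,"wx":0,"wy":0,"wz":0},{"dx":5.3,"dy":0.9,"dz":6.3,"wx":0,"wy":0,"wz":0},{"dx":5.3,"dy":0.9,"dz":6.8,"wx":0,"wy":0,"wz":0},{"dx":5.3,"dy":0.9,"dz":6.95,"wx":0,"wy":0,"wz":0},{"dx":5.3,"dy":0.9,"dz":6.95,"wx":0,"wy":0,"wz":0},{"dx":5.3,"dy":0.9,"dz":6.95,"wx":0,"wy":0,"wz":0}]'
```

```text
t: 24.1
eef_pos: [0.4144, -0.2498, 0.1204]
ee_rot: [3.142, 0.0, -1.701]
force: [0.8, 0.4, -0.7]
width: 0.0452
gripper_force: 15.0
t: 25.35
eef_pos: [0.3999, -0.2998, 0.0509]
ee_rot: [-3.141, -0.0, -1.7]
force: [-0.3, 0.3, -0.8]
width: 0.0452
gripper_force: 15.0
```

```bash
python3 -m crank '[{"dx":0,"dy":0,"dz":0.05,"wx":0,"wy":0,"wz":0},{"dx":0,"dy":0,"dz":0.05,"wx":0,"wy":0,"wz":0},{"dx":0,"dy":0,"dz":0.05,"wx":0,"wy":0,"wz":0},{"dx":0,"dy":0,"dz":0.05,"wx":0,"wy":0,"wz":0},{"dx":0,"dy":0,"dz":-1,"wx":0,"wy":0,"wz":0},{"dx":0,"dy":0,"dz":-3,"wx":0,"wy":0,"wz":0},{"dx":0,"dy":0,"dz":-6,"wx":0,"wy":0,"wz":0},{"dx":-1,"dy":0,"dz":-9,"wx":0,"wy":0,"wz":0},{"dx":-4,"dy":-0.5,"dz":-10,"wx":0,"wy":0,"wz":0},{"dx":-8,"dy":-1,"dz":-10,"wx":0,"wy":0,"wz":0}]' 6.2; python3 -c "
from fit import *
snap('scene','d1');snap('top','d2')
for q in ('salt_shaker','spice_jar'):
  print(q,[np.array(d['centre']) for d in arm.mark_of('scene',q)])
for n in('scene','top'):print([(np.array(d['centre']),d['confidence'].__round__(2)) for d in arm.mark_of(n,'drawer_knob')+arm.mark_of(n,'peeler')])
go([.5715,-.036,.11],np.radians(-7.4))
im=cv2.imread('pics/d2.png')[110:260,200:430];cv2.imwrite('pics/d2c.png',cv2.resize(im,(782,510)))"
```

```text
t: 26.6
eef_pos: [0.4208, -0.2214, 0.1525]
ee_rot: [-3.138, -0.0, -1.702]
force: [0.1, -0.0, -0.2]
width: 0.0619
gripper_force: 0.0
salt_shaker [array([ 0.362 , -0.417 ,  0.0002])]
spice_jar [array([0.641 , 0.1682, 0.0018]), array([0.4126, 0.1587, 0.0056]), array([ 0.3984, -0.3026,  0.0006]), array([ 0.3367,  0.1333, -0.0019])]
[(array([ 0.5722, -0.0401,  0.0348]), 0.67), (array([0.5088, 0.415 , 0.0008]), 0.22)]
[(array([ 0.5741, -0.0326,  0.0341]), 0.93)]
shift cm [-20.44 -12.63   4.05] rot [180.   -0.  -97.5]
wvec [  0.    0.  -90.1]
```

View pics/d2c.png

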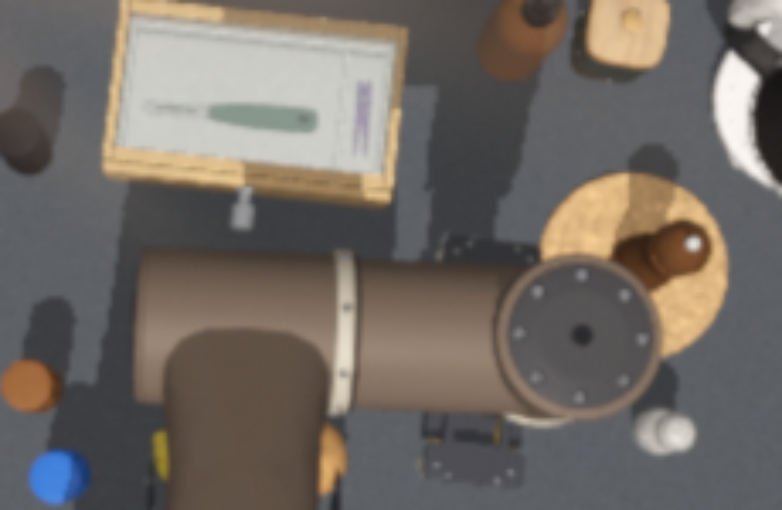

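Knob is visible at crop (243,211), i.e. top pixel (271,172). The set-aside things all stand upright. Turning 90° and moving above the knob.

```bash
python3 -m crank '[{"dx":-1.5,"dy":-1,"dz":0,"wx":0,"wy":0,"wz":-6},{"dx":-4,"dy":-2.5,"dz":0,"wx":0,"wy":0,"wz":-15},{"dx":-6.5,"dy":-4,"dz":0,"wx":0,"wy":0,"wz":-25},{"dx":-9,"dy":-5.5,"dz":0,"wx":0,"wy":0,"wz":-35},{"dx":-11.5,"dy":-7,"dz":0,"wx":0,"wy":0,"wz":-45},{"dx":-14,"dy":-8.5,"dz":0,"wx":0,"wy":0,"wz":-55},{"dx":-16.5,"dy":-10,"dz":0,"wx":0,"wy":0,"wz":-65},{"dx":-18.5,"dy":-11.5,"dz":0,"wx":0,"wy":0,"wz":-75},{"dx":-20,"dy":-12.3,"dz":0,"wx":0,"wy":0,"wz":-85},{"dx":-20.4,"dy":-12.7,"dz":0,"wx":0,"wy":0,"wz":-90}]' 4.5; python3 -c "
from fit import *
s=arm.get_state();print(s['q'])
snap('scene')
print([(np.array(d['centre']),d['confidence'].__round__(2)) for d in arm.mark_of('scene','drawer_knob')])
go([.5725,-.036,.0185],np.radians(-7.4))"
```

```text
t: 28.25
eef_pos: [0.5728, -0.0359, 0.1501]
ee_rot: [3.141, 0.001, -0.126]
force: [0.5, -0.6, 0.2]
width: 0.0452
gripper_force: 0.0
[ 0.2783  0.2563 -0.3201  0.0001 -0.9953  1.1666]
[(array([ 0.5703, -0.0387,  0.0377]), 0.96)]
shift cm [ 0.   -0.02 13.16] rot [180.    0.   -7.4]
wvec [ 0.  0. -0.]
```

```bash
python3 -m crank '[{"dx":0,"dy":0,"dz":1.5,"wx":0,"wy":0,"wz":0},{"dx":0,"dy":0,"dz":4,"wx":0,"wy":0,"wz":0},{"dx":0,"dy":0,"dz":6.5,"wx":0,"wy":0,"wz":0},{"dx":0,"dy":0,"dz":8.5,"wx":0,"wy":0,"wz":0},{"dx":0,"dy":0,"dz":10,"wx":0,"wy":0,"wz":0},{"dx":0,"dy":0,"dz":11,"wx":0,"wy":0,"wz":0},{"dx":0,"dy":0,"dz":12,"wx":0,"wy":0,"wz":0},{"dx":0,"dy":0,"dz":12.7,"wx":0,"wy":0,"wz":0},{"dx":0,"dy":0,"dz":13.1,"wx":0,"wy":0,"wz":0},{"dx":0,"dy":0,"dz":13.1,"wx":0,"wy":0,"wz":0}]' && python3 -m crank '[{"dx":0,"dy":0,"dz":0,"wx":0,"wy":0,"wz":0},{"dx":0,"dy":0,"dz":0,"wx":0,"wy":0,"wz":0},{"dx":0,"dy":0,"dz":0,"wx":0,"wy":0,"wz":0},{"dx":0,"dy":0,"dz":0,"wx":0,"wy":0,"wz":0},{"dx":0,"dy":0,"dz":0,"wx":0,"wy":0,"wz":0},{"dx":0,"dy":0,"dz":0,"wx":0,"wy":0,"wz":0},{"dx":0,"dy":0,"dz":0,"wx":0,"wy":0,"wz":0},{"dx":0,"dy":0,"dz":0,"wx":0,"wy":0,"wz":0},{"dx":0,"dy":0,"dz":0,"wx":0,"wy":0,"wz":0},{"dx":0,"dy":0,"dz":0,"wx":0,"wy":0,"wz":0}]' 1 15
```

```text
t: 29.6
eef_pos: [0.5722, -0.0358, 0.0195]
ee_rot: [3.142, 0.0, -0.13]
force: [0.7, -0.3, -1.5]
width: 0.0449
gripper_force: 0.0
t: 30.85
eef_pos: [0.5723, -0.0358, 0.0197]
ee_rot: [3.142, -0.0, -0.13]
force: [-2.1, -0.2, 5.3]
width: 0.0195
gripper_force: 15.0
```

```bash
python3 -m crank '[{"dx":-0.4,"dy":0,"dz":0,"wx":0,"wy":0,"wz":0},{"dx":-1.5,"dy":0,"dz":0,"wx":0,"wy":0,"wz":0},{"dx":-3,"dy":0,"dz":0,"wx":0,"wy":0,"wz":0},{"dx":-4.7,"dy":0,"dz":0,"wx":0,"wy":0,"wz":0},{"dx":-6.5,"dy":0,"dz":0,"wx":0,"wy":0,"wz":0},{"dx":-8.3,"dy":0,"dz":0,"wx":0,"wy":0,"wz":0},{"dx":-10,"dy":0,"dz":0,"wx":0,"wy":0,"wz":0},{"dx":-11.4,"dy":0,"dz":0,"wx":0,"wy":0,"wz":0},{"dx":-12.4,"dy":0,"dz":0,"wx":0,"wy":0,"wz":0},{"dx":-12.8,"dy":0,"dz":0,"wx":0,"wy":0,"wz":0}]'; python3 -m crank '[{"dx":0,"dy":0,"dz":0,"wx":0,"wy":0,"wz":0},{"dx":0,"dy":0,"dz":0,"wx":0,"wy":0,"wz":0},{"dx":0,"dy":0,"dz":0,"wx":0,"wy":0,"wz":0},{"dx":0,"dy":0,"dz":-1,"wx":0,"wy":0,"wz":0},{"dx":0,"dy":0,"dz":-3,"wx":0,"wy":0,"wz":0},{"dx":0,"dy":0,"dz":-6,"wx":0,"wy":0,"wz":0},{"dx":0,"dy":0,"dz":-10,"wx":0,"wy":0,"wz":0},{"dx":0,"dy":0,"dz":-14,"wx":0,"wy":0,"wz":0},{"dx":0,"dy":3,"dz":-16,"wx":0,"wy":0,"wz":8},{"dx":0,"dy":8,"dz":-16,"wx":0,"wy":0,"wz":18}]' 4.5;  python3 -m crank '[{"dx":0,"dy":4,"dz":0,"wx":0,"wy":0,"wz":10},{"dx":0,"dy":8,"dz":0,"wx":0,"wy":0,"wz":20},{"dx":0,"dy":12,"dz":0,"wx":0,"wy":0,"wz":30},{"dx":0,"dy":15,"dz":0,"wx":0,"wy":0,"wz":40},{"dx":0,"dy":15,"dz":0,"wx":0,"wy":0,"wz":50},{"dx":0,"dy":15,"dz":0,"wx":0,"wy":0,"wz":60},{"dx":0,"dy":15,"dz":0,"wx":0,"wy":0,"wz":68},{"dx":0,"dy":15,"dz":0,"wx":0,"wy":0,"wz":72},{"dx":0,"dy":15,"dz":0,"wx":0,"wy":0,"wz":72},{"dx":0,"dy":15,"dz":0,"wx":0,"wy":0,"wz":72}]'; python3 -c "
from fit import *
s=arm.get_state();print(s['q'])
for n in('scene','top'):
  snap(n,'e'+n)
  for q in ('drawer_knob','peeler','peg'):print(n,q,[(np.array(d['centre']),d['confidence'].__round__(2)) for d in arm.mark_of(n,q)[:2]])
  for d in arm.masks_of(n,'peeler')[:1]:
    m=d['pixels'];cv2.imwrite('pics/m'+n+'.png',m*255);r=cv2.minAreaRect(np.argwhere(m)[:,::-1].astype(np.float32));print(r,m.sum(),d['confidence'])
a=cv2.imread('pics/etop.png')[110:230,210:350];b=cv2.imread('pics/escene.png')[120:240,210:350]
cv2.imwrite('pics/ec.png',cv2.resize(np.vstack([a,b]),(700,1200))[::1][:1200]);cv2.imwrite('pics/ec.png',np.hstack([cv2.resize(a,(400,343)),cv2.resize(b,(400,343))]))"
```

```text
t: 32.1
eef_pos: [0.4449, -0.019, 0.0197]
ee_rot: [-3.141, -0.0, -0.129]
force: [1.5, 1.4, 3.9]
width: 0.0194
gripper_force: 15.0
t: 33.35
eef_pos: [0.4363, -0.0986, 0.1824]
ee_rot: [-3.139, -0.004, -0.446]
force: [2.1, -0.6, -0.1]
width: 0.0452
gripper_force: 0.0
t: 34.6
eef_pos: [0.3705, -0.2341, 0.1799]
ee_rot: [-3.141, -0.0, -1.699]
force: [-0.1, 0.5, -0.5]
width: 0.0448
gripper_force: 0.0
[-0.1105 -0.002  -0.5525  0.     -1.0201 -0.0177]
scene drawer_knob [(array([ 0.4451, -0.0196,  0.0357]), 0.64)]
scene peeler [(array([ 0.5422, -0.0085,  0.0172]), 0.53)]
scene peg [(array([ 0.5353, -0.1366,  0.021 ]), 0.61)]
((266.20001220703125, 194.60000610351562), (52.771209716796875, 8.049844741821289), 26.56505012512207) 300 0.88
top drawer_knob [(array([ 0.4438, -0.0165,  0.0342]), 0.77)]
top peeler [(array([ 0.5483, -0.0087,  0.0228]), 0.65), (array([ 0.5226, -0.4059,  0.0013]), 0.16)]
top peg [(array([ 0.5173, -0.4134,  0.0058]), 0.58), (array([ 0.5365, -0.1337,  0.0208]), 0.45)]
((263.0779113769531, 181.6434326171875), (52.420196533203125, 8.510359764099121), 5.19442892074585) 345 0.54[ WARN:0@3.079] global loadsave.cpp:1063 imwrite_ Unsupported depth image for selected encoder is fallbacked to CV_8U.
```

View pics/ec.png

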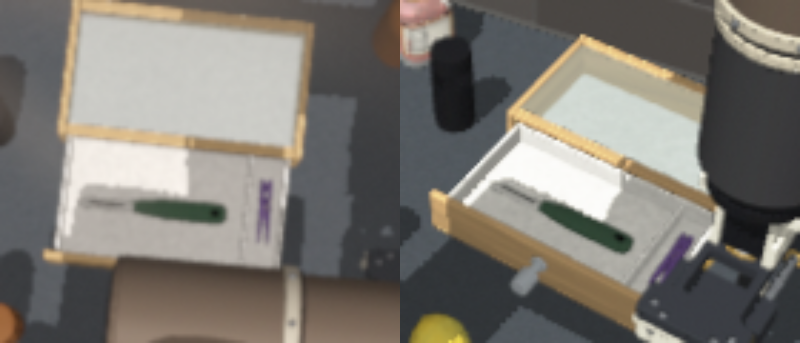

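The drawer is open. The dark green handle shows at top (273,183) and scene (275,199), blade to the left, with the peg in its narrow compartment. I'll triangulate the handle by colour.

```bash
cat > peel.py <<'E'
from fit import *
def handle(n,img,box):
    u0,u1,v0,v1=box;a=img[v0:v1,u0:u1].astype(int)
    m=((a[...,1]>a[...,0]+8)&(a[...,1]>=a[...,2])).astype(np.uint8)
    k,l,st,ce=cv2.connectedComponentsWithStats(m);i=1+st[1:,4].argmax()
    pts=np.argwhere(l==i)[:,::-1]+[u0,v0]
    r=cv2.minAreaRect(pts.astype(np.float32))
    (c,wh,an)=r;b=cv2.boxPoints(r);e=max([(b[0],b[1],b[2],b[3]),(b[1],b[2],b[3],b[0])],key=lambda t:np.linalg.norm(t[0]-t[1]))
    e1,e2=(e[0]+e[3])/2,(e[1]+e[2])/2
    return pts.mean(0)+0,*sorted([e1,e2],key=lambda p:p[0]),st[i,4]
E
python3 -c "
from peel import *
I={n:cv2.imread('pics/e'+n+'.png')[:,:,::-1] for n in('scene','top')}
B={'scene':(230,310,170,225),'top':(230,300,165,200)}
H={n:handle(n,I[n],B[n]) for n in I};print(H)
for i in range(3):print(tri('scene',H['scene'][i],'top',H['top'][i]), at('top',*H['top'][i],.034),at('scene',*H['scene'][i],.034))
c=np.array([.684,-.051]);
"
```

```text
{'scene': (array([275.2123, 199.066 ]), array([259.1, 190.8], dtype=float32), array([289.9, 206.2], dtype=float32), np.int32(212)), 'top': (array([274.0621, 183.4161]), array([256.9771, 182.3198], dtype=float32), array([288.033 , 184.5381], dtype=float32), np.int32(161))}
(array([ 0.537 , -0.0448,  0.0311]), np.float64(0.0004953901696756368)) [ 0.5368 -0.0449  0.034 ] [ 0.5345 -0.0455  0.034 ]
(array([0.5412, 0.0094, 0.0362]), np.float64(5.732662775332319e-05)) [0.5415 0.0094 0.034 ] [0.543  0.0102 0.034 ]
(array([ 0.5336, -0.0909,  0.0267]), np.float64(0.0025706900258219536)) [ 0.5322 -0.0894  0.034 ] [ 0.5284 -0.094   0.034 ]
```

```bash
python3 -c "
from h import *
go([.5375,-.031,.0225],np.radians(-95.3))"
```

```text
shift cm [-22.29 -13.93  15.7 ] rot [180.   -0.  -97.4]
wvec [ 0.  -0.  -2.1]
```

```bash
python3 -m crank '[{"dx":-2,"dy":-1.2,"dz":0,"wx":0,"wy":0,"wz":0},{"dx":-5.5,"dy":-3.4,"dz":0,"wx":0,"wy":0,"wz":-1},{"dx":-9.5,"dy":-5.9,"dz":0,"wx":0,"wy":0,"wz":-2.1},{"dx":-13.5,"dy":-8.4,"dz":1,"wx":0,"wy":0,"wz":-2.1},{"dx":-17.5,"dy":-10.9,"dz":2,"wx":0,"wy":0,"wz":-2.1},{"dx":-20.5,"dy":-12.8,"dz":4,"wx":0,"wy":0,"wz":-2.1},{"dx":-22,"dy":-13.8,"dz":6,"wx":0,"wy":0,"wz":-2.1},{"dx":-22.3,"dy":-13.9,"dz":8,"wx":0,"wy":0,"wz":-2.1},{"dx":-22.3,"dy":-13.9,"dz":9,"wx":0,"wy":0,"wz":-2.1},{"dx":-22.3,"dy":-13.9,"dz":9.5,"wx":0,"wy":0,"wz":-2.1}]' 4.5; python3 -c "
from h import *
go([.5375,-.031,.0225],np.radians(-95.3))
snap('scene','f1');im=cv2.imread('pics/f1.png')[130:230,220:340];cv2.imwrite('pics/f1c.png',cv2.resize(im,(720,600)))"
```

```text
t: 36.35
eef_pos: [0.537, -0.0311, 0.0842]
ee_rot: [3.141, -0.0, -1.664]
force: [-0.1, -0.2, 0.8]
width: 0.0448
gripper_force: 0.0
shift cm [-0.02 -0.05  6.17] rot [180.   -0.  -95.3]
wvec [ 0. -0. -0.]
```

View pics/f1c.png

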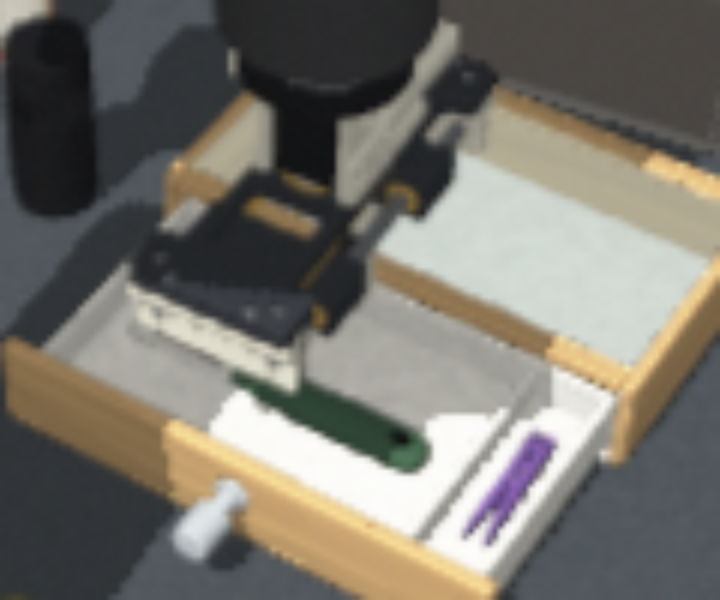

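The handle runs from crop (235,375) to (430,455), and the gripper is above its blade end as planned. Descending.

```bash
python3 -m crank '[{"dx":0,"dy":-0.05,"dz":1,"wx":0,"wy":0,"wz":0},{"dx":0,"dy":-0.05,"dz":2,"wx":0,"wy":0,"wz":0},{"dx":0,"dy":-0.05,"dz":3,"wx":0,"wy":0,"wz":0},{"dx":0,"dy":-0.05,"dz":4,"wx":0,"wy":0,"wz":0},{"dx":0,"dy":-0.05,"dz":4.8,"wx":0,"wy":0,"wz":0},{"dx":0,"dy":-0.05,"dz":5.3,"wx":0,"wy":0,"wz":0},{"dx":0,"dy":-0.05,"dz":5.7,"wx":0,"wy":0,"wz":0},{"dx":0,"dy":-0.05,"dz":6,"wx":0,"wy":0,"wz":0},{"dx":0,"dy":-0.05,"dz":6.1,"wx":0,"wy":0,"wz":0},{"dx":0,"dy":-0.05,"dz":6.1,"wx":0,"wy":0,"wz":0}]' && python3 -m crank '[{"dx":0,"dy":0,"dz":0,"wx":0,"wy":0,"wz":0},{"dx":0,"dy":0,"dz":0,"wx":0,"wy":0,"wz":0},{"dx":0,"dy":0,"dz":0,"wx":0,"wy":0,"wz":0},{"dx":0,"dy":0,"dz":0,"wx":0,"wy":0,"wz":0},{"dx":0,"dy":0,"dz":0,"wx":0,"wy":0,"wz":0},{"dx":0,"dy":0,"dz":0,"wx":0,"wy":0,"wz":0},{"dx":0,"dy":0,"dz":0,"wx":0,"wy":0,"wz":0},{"dx":0,"dy":0,"dz":0,"wx":0,"wy":0,"wz":0},{"dx":0,"dy":0,"dz":0,"wx":0,"wy":0,"wz":0},{"dx":0,"dy":0,"dz":0,"wx":0,"wy":0,"wz":0}]' 0.5 25
```

```text
t: 37.65
eef_pos: [0.5378, -0.0309, 0.0237]
ee_rot: [-3.141, 0.0, -1.664]
force: [0.6, -0.2, -0.4]
width: 0.045
gripper_force: 0.0
t: 38.9
eef_pos: [0.5379, -0.0309, 0.0237]
ee_rot: [-3.141, 0.0, -1.664]
force: [0.5, 0.8, 3.3]
width: 0.0246
gripper_force: 25.0
```

```bash
python3 -m crank '[{"dx":0,"dy":0,"dz":-0.5,"wx":0,"wy":0,"wz":0},{"dx":0,"dy":0,"dz":-1.5,"wx":0,"wy":0,"wz":0},{"dx":0,"dy":0,"dz":-3,"wx":0,"wy":0,"wz":0},{"dx":0,"dy":0,"dz":-5,"wx":0,"wy":0,"wz":0},{"dx":0,"dy":0,"dz":-8,"wx":0,"wy":0,"wz":0},{"dx":0,"dy":0,"dz":-11,"wx":0,"wy":0,"wz":0},{"dx":0,"dy":0,"dz":-14,"wx":0,"wy":0,"wz":0},{"dx":0,"dy":0,"dz":-16,"wx":0,"wy":0,"wz":0},{"dx":-3,"dy":0,"dz":-16,"wx":0,"wy":0,"wz":0},{"dx":-6,"dy":0,"dz":-16,"wx":0,"wy":0,"wz":0}]'; python3 -c "
from h import *
# grasp is 0.0105 behind origin toward handle: origin = grasp + 0.02 toward blade (-tool x)
go([.513,.4175-.0215,.12],np.radians(-95.3))
snap('scene','g1');im=cv2.imread('pics/g1.png')[100:230,180:340];cv2.imwrite('pics/g1c.png',cv2.resize(im,(640,520)))"
```

```text
t: 40.15
eef_pos: [0.5433, 0.0292, 0.1851]
ee_rot: [-3.14, 0.001, -1.665]
force: [0.6, 0.2, -1.0]
width: 0.0243
gripper_force: 25.0
shift cm [-36.22   6.47   6.54] rot [-1.799e+02  1.000e-01 -9.540e+01]
wvec [-0.1  0.1 -0.1]
```

View pics/g1c.png

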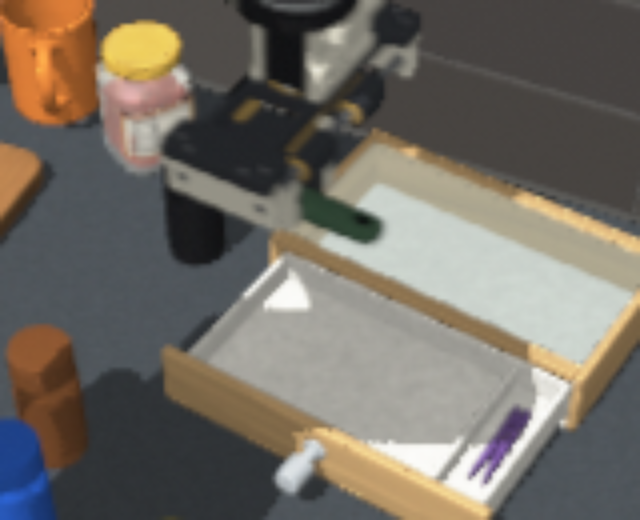

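```bash
python3 -m crank '[{"dx":-3,"dy":0.6,"dz":0,"wx":0,"wy":0,"wz":0},{"dx":-7.5,"dy":1.4,"dz":0,"wx":0,"wy":0,"wz":0},{"dx":-12,"dy":2.2,"dz":0,"wx":0,"wy":0,"wz":0},{"dx":-16.5,"dy":3.1,"dz":0,"wx":0,"wy":0,"wz":0},{"dx":-21,"dy":3.9,"dz":0,"wx":0,"wy":0,"wz":0},{"dx":-25.5,"dy":4.7,"dz":1,"wx":0,"wy":0,"wz":0},{"dx":-29.5,"dy":5.5,"dz":2,"wx":0,"wy":0,"wz":0},{"dx":-33,"dy":6.1,"dz":4,"wx":0,"wy":0,"wz":0},{"dx":-35.5,"dy":6.6,"dz":6,"wx":0,"wy":0,"wz":0},{"dx":-36.3,"dy":6.7,"dz":8,"wx":0,"wy":0,"wz":0}]' && python3 -m crank '[{"dx":0,"dy":0,"dz":1,"wx":0,"wy":0,"wz":0},{"dx":0,"dy":0,"dz":2,"wx":0,"wy":0,"wz":0},{"dx":0,"dy":0,"dz":3,"wx":0,"wy":0,"wz":0},{"dx":0,"dy":0,"dz":4,"wx":0,"wy":0,"wz":0},{"dx":0,"dy":0,"dz":5,"wx":0,"wy":0,"wz":0},{"dx":0,"dy":0,"dz":6,"wx":0,"wy":0,"wz":0},{"dx":0,"dy":0,"dz":7,"wx":0,"wy":0,"wz":0},{"dx":0,"dy":0,"dz":7.4,"wx":0,"wy":0,"wz":0},{"dx":0,"dy":0,"dz":7.6,"wx":0,"wy":0,"wz":0},{"dx":0,"dy":0,"dz":7.6,"wx":0,"wy":0,"wz":0}]'
```

```text
t: 41.45
eef_pos: [0.51, 0.3979, 0.1036]
ee_rot: [-3.141, 0.001, -1.662]
force: [-0.4, -0.4, -0.4]
width: 0.0242
gripper_force: 25.0
t: 42.7
eef_pos: [0.5104, 0.3966, 0.0277]
ee_rot: [-3.141, 0.0, -1.664]
force: [0.1, -0.2, -1.5]
width: 0.025
gripper_force: 25.0
```

```bash
python3 -m crank '[{"dx":0,"dy":0,"dz":0.1,"wx":0,"wy":0,"wz":0},{"dx":0,"dy":0,"dz":0.2,"wx":0,"wy":0,"wz":0},{"dx":0,"dy":0,"dz":0.25,"wx":0,"wy":0,"wz":0},{"dx":0,"dy":0,"dz":0.25,"wx":0,"wy":0,"wz":0},{"dx":0,"dy":0,"dz":0.25,"wx":0,"wy":0,"wz":0},{"dx":0,"dy":0,"dz":0.25,"wx":0,"wy":0,"wz":0},{"dx":0,"dy":0,"dz":0.25,"wx":0,"wy":0,"wz":0},{"dx":0,"dy":0,"dz":0.25,"wx":0,"wy":0,"wz":0},{"dx":0,"dy":0,"dz":0.25,"wx":0,"wy":0,"wz":0},{"dx":0,"dy":0,"dz":0.25,"wx":0,"wy":0,"wz":0}]'; python3 -m crank '[{"dx":0,"dy":0,"dz":0,"wx":0,"wy":0,"wz":0},{"dx":0,"dy":0,"dz":0,"wx":0,"wy":0,"wz":0},{"dx":0,"dy":0,"dz":0,"wx":0,"wy":0,"wz":0},{"dx":0,"dy":0,"dz":0,"wx":0,"wy":0,"wz":0},{"dx":0,"dy":0,"dz":-1,"wx":0,"wy":0,"wz":0},{"dx":0,"dy":0,"dz":-3,"wx":0,"wy":0,"wz":0},{"dx":0,"dy":0,"dz":-6,"wx":0,"wy":0,"wz":0},{"dx":0,"dy":0,"dz":-10,"wx":0,"wy":0,"wz":0},{"dx":1,"dy":0,"dz":-14,"wx":0,"wy":0,"wz":0},{"dx":5,"dy":2,"dz":-16,"wx":0,"wy":0,"wz":0}]' 4.5;python3 -c "
from h import *
go([.4445,-.019,.185],np.radians(-7.4))"
```

```text
t: 43.95
eef_pos: [0.5103, 0.3965, 0.0252]
ee_rot: [-3.142, 0.0, -1.664]
force: [-2.2, -0.8, 4.4]
width: 0.0249
gripper_force: 25.0
t: 45.2
eef_pos: [0.4871, 0.3499, 0.1879]
ee_rot: [-3.139, 0.003, -1.663]
force: [0.3, -0.3, 0.0]
width: 0.0449
gripper_force: 0.0
shift cm [37.12  0.85  0.17] rot [-179.8    0.2  -95.3]
wvec [ -0.3   0.  -87.9]
```

```bash
python3 -m crank '[{"dx":3,"dy":0,"dz":0,"wx":0,"wy":0,"wz":-8},{"dx":7,"dy":0.1,"dz":0,"wx":0,"wy":0,"wz":-17},{"dx":11,"dy":0.2,"dz":0,"wx":0,"wy":0,"wz":-26},{"dx":15,"dy":0.3,"dz":0,"wx":0,"wy":0,"wz":-35},{"dx":19,"dy":0.4,"dz":0,"wx":0,"wy":0,"wz":-44},{"dx":23,"dy":0.5,"dz":0,"wx":0,"wy":0,"wz":-53},{"dx":27,"dy":0.6,"dz":0,"wx":0,"wy":0,"wz":-62},{"dx":31,"dy":0.7,"dz":0,"wx":0,"wy":0,"wz":-71},{"dx":35,"dy":0.8,"dz":0,"wx":0,"wy":0,"wz":-80},{"dx":37.1,"dy":0.8,"dz":0,"wx":0,"wy":0,"wz":-88}]'; python3 -c "
from fit import *
snap('scene','h1');snap('top','h2')
for n in('scene','top'):
  for q in('drawer_knob','peeler','peg'):print(n,q,[(np.array(d['centre']),d['confidence'].__round__(2)) for d in arm.mark_of(n,q)[:2]])
go([.4445,-.019,.0195],np.radians(-7.4))
im=cv2.imread('pics/h2.png')[130:270,70:300];cv2.imwrite('pics/h2c.png',cv2.resize(im,(800,487)))"
```

```text
t: 46.45
eef_pos: [0.4429, -0.0217, 0.186]
ee_rot: [-3.141, -0.001, -0.124]
force: [-0.2, -0.6, 0.2]
width: 0.045
gripper_force: 0.0
scene drawer_knob [(array([ 0.445 , -0.0202,  0.0355]), 0.64), (array([ 0.5318, -0.1354,  0.0228]), 0.55)]
scene peeler [(array([0.5095, 0.4173, 0.0182]), 0.59)]
scene peg [(array([ 0.5371, -0.1338,  0.0191]), 0.6)]
top drawer_knob []
top peeler [(array([0.5132, 0.4184, 0.024 ]), 0.6)]
top peg [(array([ 0.5364, -0.133 ,  0.0214]), 0.54)]
shift cm [ 0.09 -0.06 16.57] rot [-180.    -0.    -7.3]
wvec [-0.  -0.   0.1]
```

View pics/h2c.png

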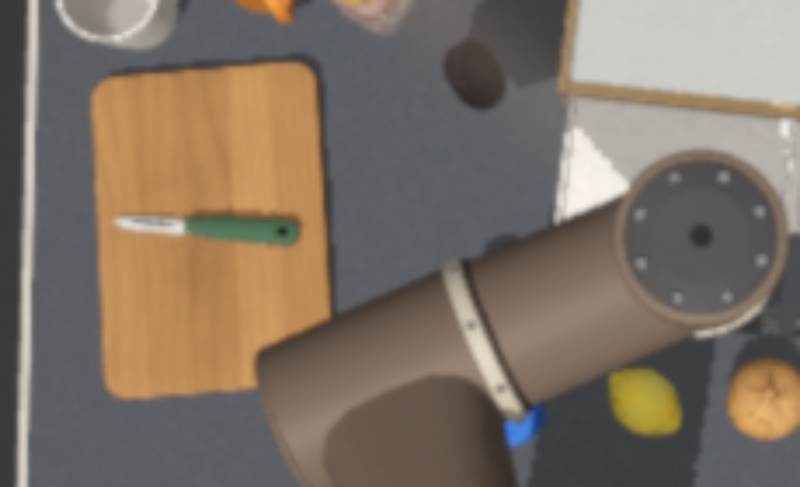

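The peeler lies in the middle of the board, at crop (118–298, 230) with the board's centre at (212,230). Next, the knob: pinch it and push the drawer shut.

```bash
python3 -m crank '[{"dx":0.1,"dy":-0.1,"dz":2,"wx":0,"wy":0,"wz":0},{"dx":0.1,"dy":-0.1,"dz":5,"wx":0,"wy":0,"wz":0},{"dx":0.1,"dy":-0.1,"dz":8,"wx":0,"wy":0,"wz":0},{"dx":0.1,"dy":-0.1,"dz":10.5,"wx":0,"wy":0,"wz":0},{"dx":0.1,"dy":-0.1,"dz":12.5,"wx":0,"wy":0,"wz":0},{"dx":0.1,"dy":-0.1,"dz":14,"wx":0,"wy":0,"wz":0},{"dx":0.1,"dy":-0.1,"dz":15.3,"wx":0,"wy":0,"wz":0},{"dx":0.1,"dy":-0.1,"dz":16.2,"wx":0,"wy":0,"wz":0},{"dx":0.1,"dy":-0.1,"dz":16.6,"wx":0,"wy":0,"wz":0},{"dx":0.1,"dy":-0.1,"dz":16.6,"wx":0,"wy":0,"wz":0}]' 4.5 && python3 -m crank '[{"dx":0,"dy":0,"dz":0,"wx":0,"wy":0,"wz":0},{"dx":0,"dy":0,"dz":0,"wx":0,"wy":0,"wz":0},{"dx":0,"dy":0,"dz":0,"wx":0,"wy":0,"wz":0},{"dx":0,"dy":0,"dz":0,"wx":0,"wy":0,"wz":0},{"dx":0,"dy":0,"dz":0,"wx":0,"wy":0,"wz":0},{"dx":0,"dy":0,"dz":0,"wx":0,"wy":0,"wz":0},{"dx":0,"dy":0,"dz":0,"wx":0,"wy":0,"wz":0},{"dx":0,"dy":0,"dz":0,"wx":0,"wy":0,"wz":0},{"dx":0,"dy":0,"dz":0,"wx":0,"wy":0,"wz":0},{"dx":0,"dy":0,"dz":0,"wx":0,"wy":0,"wz":0}]' 1 15;python3 -m crank '[{"dx":0.4,"dy":0,"dz":0,"wx":0,"wy":0,"wz":0},{"dx":1.5,"dy":0,"dz":0,"wx":0,"wy":0,"wz":0},{"dx":3,"dy":0,"dz":0,"wx":0,"wy":0,"wz":0},{"dx":4.7,"dy":0,"dz":0,"wx":0,"wy":0,"wz":0},{"dx":6.5,"dy":0,"dz":0,"wx":0,"wy":0,"wz":0},{"dx":8.3,"dy":0,"dz":0,"wx":0,"wy":0,"wz":0},{"dx":10,"dy":0,"dz":0,"wx":0,"wy":0,"wz":0},{"dx":11.4,"dy":0,"dz":0,"wx":0,"wy":0,"wz":0},{"dx":12.2,"dy":0,"dz":0,"wx":0,"wy":0,"wz":0},{"dx":12.6,"dy":0,"dz":0,"wx":0,"wy":0,"wz":0}]'; python3 -m crank '[{"dx":0.1,"dy":0,"dz":0,"wx":0,"wy":0,"wz":0},{"dx":0.2,"dy":0,"dz":0,"wx":0,"wy":0,"wz":0},{"dx":0.3,"dy":0,"dz":0,"wx":0,"wy":0,"wz":0},{"dx":0.4,"dy":0,"dz":0,"wx":0,"wy":0,"wz":0},{"dx":0.5,"dy":0,"dz":0,"wx":0,"wy":0,"wz":0},{"dx":0.5,"dy":0,"dz":0,"wx":0,"wy":0,"wz":0},{"dx":0.5,"dy":0,"dz":0,"wx":0,"wy":0,"wz":0},{"dx":0.5,"dy":0,"dz":0,"wx":0,"wy":0,"wz":0},{"dx":0.5,"dy":0,"dz":0,"wx":0,"wy":0,"wz":0},{"dx":0.5,"dy":0,"dz":0,"wx":0,"wy":0,"wz":0}]'
```

```text
t: 48.1
eef_pos: [0.4445, -0.0192, 0.019]
ee_rot: [3.141, 0.0, -0.128]
force: [-0.3, -0.2, 0.3]
width: 0.0451
gripper_force: 0.0
t: 49.35
eef_pos: [0.4449, -0.019, 0.0193]
ee_rot: [-3.141, -0.001, -0.128]
force: [-0.8, 3.6, 3.9]
width: 0.0196
gripper_force: 15.0
t: 50.6
eef_pos: [0.5701, -0.0356, 0.0193]
ee_rot: [3.141, -0.0, -0.128]
force: [-1.0, 3.9, 7.3]
width: 0.0198
gripper_force: 15.0
t: 51.85
eef_pos: [0.5724, -0.0359, 0.0192]
ee_rot: [3.141, 0.003, -0.128]
force: [-8.4, 7.2, 14.4]
width: 0.0192
gripper_force: 15.0
```

```bash
python3 -m crank '[{"dx":-0.3,"dy":0,"dz":0,"wx":0,"wy":0,"wz":0},{"dx":-0.3,"dy":0,"dz":0,"wx":0,"wy":0,"wz":0},{"dx":-0.3,"dy":0,"dz":0,"wx":0,"wy":0,"wz":0},{"dx":-0.3,"dy":0,"dz":-1,"wx":0,"wy":0,"wz":0},{"dx":-0.3,"dy":0,"dz":-4,"wx":0,"wy":0,"wz":0},{"dx":-0.3,"dy":0,"dz":-8,"wx":0,"wy":0,"wz":0},{"dx":-0.3,"dy":0,"dz":-12,"wx":0,"wy":0,"wz":0},{"dx":-0.3,"dy":0,"dz":-14,"wx":0,"wy":0,"wz":0},{"dx":-0.3,"dy":0,"dz":-15,"wx":0,"wy":0,"wz":0},{"dx":-0.3,"dy":0,"dz":-15,"wx":0,"wy":0,"wz":0}]' 4.5; python3 -c "
from h import *
for n in('scene',):
  snap(n);print([(np.array(d['centre']).round(4),d['confidence'].__round__(2)) for d in arm.mark_of(n,'drawer_knob')[:2]])
go([.400,-.300,.16],np.radians(-97.4))"
```

```text
t: 53.1
eef_pos: [0.5715, -0.0356, 0.1695]
ee_rot: [-3.141, -0.001, -0.128]
force: [-0.5, -0.3, -0.4]
width: 0.0451
gripper_force: 0.0
[(array([ 0.5737, -0.0391,  0.0348]), 0.76), (array([ 0.6833, -0.0485,  0.0037]), 0.58)]
shift cm [-13.56  28.4    0.84] rot [ 1.8e+02  1.0e-01 -7.3e+00]
wvec [ 0.1  0.1 90.1]
```

Closing the fingers to give the knob end a gentle confirming push, in case releasing it dragged the drawer back slightly.

```bash
python3 -m crank '[{"dx":-2,"dy":0,"dz":0,"wx":0,"wy":0,"wz":0},{"dx":-4,"dy":0,"dz":0,"wx":0,"wy":0,"wz":0},{"dx":-4.5,"dy":0,"dz":2,"wx":0,"wy":0,"wz":0},{"dx":-4.5,"dy":0,"dz":5,"wx":0,"wy":0,"wz":0},{"dx":-4.5,"dy":0,"dz":8,"wx":0,"wy":0,"wz":0},{"dx":-4.5,"dy":0,"dz":11,"wx":0,"wy":0,"wz":0},{"dx":-4.5,"dy":0,"dz":13,"wx":0,"wy":0,"wz":0},{"dx":-4.5,"dy":0,"dz":14,"wx":0,"wy":0,"wz":0},{"dx":-4.5,"dy":0,"dz":14.3,"wx":0,"wy":0,"wz":0},{"dx":-4.5,"dy":0,"dz":14.3,"wx":0,"wy":0,"wz":0}]' 0 10;  python3 -m crank '[{"dx":1,"dy":0,"dz":0,"wx":0,"wy":0,"wz":0},{"dx":1.6,"dy":0,"dz":0,"wx":0,"wy":0,"wz":0},{"dx":2,"dy":0,"dz":0,"wx":0,"wy":0,"wz":0},{"dx":2.2,"dy":0,"dz":0,"wx":0,"wy":0,"wz":0},{"dx":2.3,"dy":0,"dz":0,"wx":0,"wy":0,"wz":0},{"dx":2.4,"dy":0,"dz":0,"wx":0,"wy":0,"wz":0},{"dx":2.5,"dy":0,"dz":0,"wx":0,"wy":0,"wz":0},{"dx":2.6,"dy":0,"dz":0,"wx":0,"wy":0,"wz":0},{"dx":2.7,"dy":0,"dz":0,"wx":0,"wy":0,"wz":0},{"dx":2.7,"dy":0,"dz":0,"wx":0,"wy":0,"wz":0}]'
```

```text
t: 54.45
eef_pos: [0.527, -0.0298, 0.0263]
ee_rot: [-3.142, -0.0, -0.128]
force: [-0.6, -0.5, -0.2]
width: 0.0004
gripper_force: 0.0
t: 55.7
eef_pos: [0.5492, -0.0332, 0.0255]
ee_rot: [3.14, 0.007, -0.129]
force: [-14.7, 7.4, 10.6]
width: 0.0005
gripper_force: 7.6
```

```bash
python3 -m crank '[{"dx":-1,"dy":0,"dz":0,"wx":0,"wy":0,"wz":0},{"dx":-3,"dy":0,"dz":0,"wx":0,"wy":0,"wz":0},{"dx":-4,"dy":0,"dz":-2,"wx":0,"wy":0,"wz":0},{"dx":-4,"dy":0,"dz":-5,"wx":0,"wy":0,"wz":0},{"dx":-4,"dy":0,"dz":-9,"wx":0,"wy":0,"wz":0},{"dx":-4,"dy":0,"dz":-13,"wx":0,"wy":0,"wz":0},{"dx":-4,"dy":4,"dz":-15,"wx":0,"wy":0,"wz":8},{"dx":-4,"dy":8,"dz":-15,"wx":0,"wy":0,"wz":18},{"dx":-4,"dy":12,"dz":-15,"wx":0,"wy":0,"wz":28},{"dx":-4,"dy":16,"dz":-15,"wx":0,"wy":0,"wz":38}]' 6.2; python3 -c "
from fit import *
snap('scene');snap('top')
for q,p in (('spice_jar',(.4,-.3)),('salt_shaker',(.361,-.4187))): fit(q,p,lambda p:cyl(q,*p),rng=.006)
go([.400,-.300,.16],np.radians(-97.4))"
```

```text
t: 56.95
eef_pos: [0.4934, -0.1881, 0.1764]
ee_rot: [-3.141, -0.001, -0.797]
force: [0.9, 0.9, -0.4]
width: 0.0621
gripper_force: 0.0
spice_jar ['scene', 'top'] [ 0.3983 -0.3003] 0.224
spice_jar ['scene'] [ 0.4026 -0.3   ] 0.062
spice_jar ['top'] [ 0.3971 -0.3019] 0.112
salt_shaker ['scene', 'top'] [ 0.3626 -0.4195] 0.307
salt_shaker ['scene'] [ 0.361  -0.4187] 0.171
salt_shaker ['top'] [ 0.3625 -0.4198] 0.136
shift cm [ 1.47 14.64  1.61] rot [-180.    -0.   -45.2]
wvec [-0.  -0.  52.2]
```

```bash
python3 -m crank '[{"dx":0.3,"dy":3,"dz":0,"wx":0,"wy":0,"wz":10},{"dx":0.6,"dy":6,"dz":0,"wx":0,"wy":0,"wz":20},{"dx":0.9,"dy":9,"dz":0,"wx":0,"wy":0,"wz":30},{"dx":1.2,"dy":12,"dz":0,"wx":0,"wy":0,"wz":40},{"dx":1.4,"dy":14,"dz":0,"wx":0,"wy":0,"wz":49},{"dx":1.5,"dy":14.6,"dz":0.5,"wx":0,"wy":0,"wz":52.2},{"dx":1.5,"dy":14.6,"dz":1,"wx":0,"wy":0,"wz":52.2},{"dx":1.5,"dy":14.6,"dz":2,"wx":0,"wy":0,"wz":52.2},{"dx":1.5,"dy":14.6,"dz":3,"wx":0,"wy":0,"wz":52.2},{"dx":1.5,"dy":14.6,"dz":3.5,"wx":0,"wy":0,"wz":52.2}]'; python3 -c "
from h import *
go([.400,-.2998,.0505],np.radians(-97.4))"
```

```text
t: 58.5
eef_pos: [0.4, -0.2998, 0.14]
ee_rot: [3.14, 0.0, -1.701]
force: [1.1, -1.1, 0.6]
width: 0.0622
gripper_force: 0.0
shift cm [ 0.01 -0.01  8.95] rot [179.9   0.  -97.5]
wvec [ 0.1  0.  -0.1]
```

```bash
python3 -m crank '[{"dx":0,"dy":0,"dz":1,"wx":0,"wy":0,"wz":0},{"dx":0,"dy":0,"dz":2.5,"wx":0,"wy":0,"wz":0},{"dx":0,"dy":0,"dz":4,"wx":0,"wy":0,"wz":0},{"dx":0,"dy":0,"dz":5.5,"wx":0,"wy":0,"wz":0},{"dx":0,"dy":0,"dz":7,"wx":0,"wy":0,"wz":0},{"dx":0,"dy":0,"dz":8,"wx":0,"wy":0,"wz":0},{"dx":0,"dy":0,"dz":8.7,"wx":0,"wy":0,"wz":0},{"dx":0,"dy":0,"dz":9,"wx":0,"wy":0,"wz":0},{"dx":0,"dy":0,"dz":9,"wx":0,"wy":0,"wz":0},{"dx":0,"dy":0,"dz":9,"wx":0,"wy":0,"wz":0}]' && python3 -m crank '[{"dx":0,"dy":0,"dz":0,"wx":0,"wy":0,"wz":0},{"dx":0,"dy":0,"dz":0,"wx":0,"wy":0,"wz":0},{"dx":0,"dy":0,"dz":0,"wx":0,"wy":0,"wz":0},{"dx":0,"dy":0,"dz":0,"wx":0,"wy":0,"wz":0},{"dx":0,"dy":0,"dz":0,"wx":0,"wy":0,"wz":0},{"dx":0,"dy":0,"dz":0,"wx":0,"wy":0,"wz":0},{"dx":0,"dy":0,"dz":0,"wx":0,"wy":0,"wz":0},{"dx":0,"dy":0,"dz":0,"wx":0,"wy":0,"wz":0},{"dx":0,"dy":0,"dz":0,"wx":0,"wy":0,"wz":0},{"dx":0,"dy":0,"dz":0,"wx":0,"wy":0,"wz":0}]' 3 15; python3 -c "
from h import *
go([.5119,.0720,.0503],np.radians(-97.4))"
```

```text
t: 59.75
eef_pos: [0.4005, -0.3003, 0.0515]
ee_rot: [-3.141, -0.0, -1.702]
force: [-0.3, -0.9, 0.3]
width: 0.0623
gripper_force: 0.0
t: 61.0
eef_pos: [0.4003, -0.3002, 0.0513]
ee_rot: [-3.141, -0.0, -1.702]
force: [-0.3, 0.9, 5.2]
width: 0.0452
gripper_force: 15.0
shift cm [-38.36  -6.19   0.09] rot [-180.    -0.   -97.5]
wvec [-0.  -0.  -0.1]
```

```bash
python3 -m crank '[{"dx":0,"dy":0,"dz":-1,"wx":0,"wy":0,"wz":0},{"dx":0,"dy":0,"dz":-3,"wx":0,"wy":0,"wz":0},{"dx":-1,"dy":-0.2,"dz":-5,"wx":0,"wy":0,"wz":0},{"dx":-4,"dy":-0.6,"dz":-6.5,"wx":0,"wy":0,"wz":0},{"dx":-8.5,"dy":-1.4,"dz":-7,"wx":0,"wy":0,"wz":0},{"dx":-13.5,"dy":-2.2,"dz":-7,"wx":0,"wy":0,"wz":0},{"dx":-18.5,"dy":-3,"dz":-7,"wx":0,"wy":0,"wz":0},{"dx":-23.5,"dy":-3.8,"dz":-7,"wx":0,"wy":0,"wz":0},{"dx":-28.5,"dy":-4.6,"dz":-7,"wx":0,"wy":0,"wz":0},{"dx":-33,"dy":-5.3,"dz":-7,"wx":0,"wy":0,"wz":0}]' && python3 -m crank '[{"dx":-3,"dy":-0.5,"dz":0,"wx":0,"wy":0,"wz":0},{"dx":-5.35,"dy":-0.9,"dz":0,"wx":0,"wy":0,"wz":0},{"dx":-5.35,"dy":-0.9,"dz":1,"wx":0,"wy":0,"wz":0},{"dx":-5.35,"dy":-0.9,"dz":2,"wx":0,"wy":0,"wz":0},{"dx":-5.35,"dy":-0.9,"dz":3,"wx":0,"wy":0,"wz":0},{"dx":-5.35,"dy":-0.9,"dz":4,"wx":0,"wy":0,"wz":0},{"dx":-5.35,"dy":-0.9,"dz":5,"wx":0,"wy":0,"wz":0},{"dx":-5.35,"dy":-0.9,"dz":5.5,"wx":0,"wy":0,"wz":0},{"dx":-5.35,"dy":-0.9,"dz":5.5,"wx":0,"wy":0,"wz":0},{"dx":-5.35,"dy":-0.9,"dz":5.5,"wx":0,"wy":0,"wz":0}]';python3 -c "
from h import *
go([.5119,.0720,.0515],np.radians(-97.4))"
```

```text
t: 62.25
eef_pos: [0.4962, 0.0219, 0.1215]
ee_rot: [-3.141, 0.0, -1.702]
force: [1.0, -1.4, -0.3]
width: 0.0453
gripper_force: 15.0
t: 63.5
eef_pos: [0.5121, 0.072, 0.0663]
ee_rot: [-3.141, 0.0, -1.702]
force: [-0.6, 0.2, -0.5]
width: 0.0452
gripper_force: 15.0
shift cm [0.   0.03 1.48] rot [-180.     0.   -97.5]
wvec [-0.   0.  -0.1]
```

Lower, release, lift.

```bash
python3 -m crank '[{"dx":0,"dy":0,"dz":0.5,"wx":0,"wy":0,"wz":0},{"dx":0,"dy":0,"dz":1,"wx":0,"wy":0,"wz":0},{"dx":0,"dy":0,"dz":1.3,"wx":0,"wy":0,"wz":0},{"dx":0,"dy":0,"dz":1.45,"wx":0,"wy":0,"wz":0},{"dx":0,"dy":0,"dz":1.45,"wx":0,"wy":0,"wz":0},{"dx":0,"dy":0,"dz":1.45,"wx":0,"wy":0,"wz":0},{"dx":0,"dy":0,"dz":1.45,"wx":0,"wy":0,"wz":0},{"dx":0,"dy":0,"dz":1.45,"wx":0,"wy":0,"wz":0},{"dx":0,"dy":0,"dz":1.45,"wx":0,"wy":0,"wz":0},{"dx":0,"dy":0,"dz":1.45,"wx":0,"wy":0,"wz":0}]'; python3 -m crank '[{"dx":0,"dy":0,"dz":0,"wx":0,"wy":0,"wz":0},{"dx":0,"dy":0,"dz":0,"wx":0,"wy":0,"wz":0},{"dx":0,"dy":0,"dz":0,"wx":0,"wy":0,"wz":0},{"dx":0,"dy":0,"dz":0,"wx":0,"wy":0,"wz":0},{"dx":0,"dy":0,"dz":-1,"wx":0,"wy":0,"wz":0},{"dx":0,"dy":0,"dz":-3,"wx":0,"wy":0,"wz":0},{"dx":0,"dy":0,"dz":-6,"wx":0,"wy":0,"wz":0},{"dx":0,"dy":0,"dz":-9,"wx":0,"wy":0,"wz":0},{"dx":3,"dy":0.5,"dz":-10,"wx":0,"wy":0,"wz":0},{"dx":7,"dy":1,"dz":-10,"wx":0,"wy":0,"wz":0}]' 6.2; python3 -c "
from h import *
go([.361,-.4187,.15],np.radians(-97.4))"
```

```text
t: 64.75
eef_pos: [0.5119, 0.0719, 0.0516]
ee_rot: [-3.142, 0.0, -1.702]
force: [0.2, 0.3, -0.8]
width: 0.0451
gripper_force: 15.0
t: 66.0
eef_pos: [0.4935, 0.0038, 0.1535]
ee_rot: [-3.139, 0.001, -1.7]
force: [-0.1, 0.7, 0.2]
width: 0.0621
gripper_force: 0.0
shift cm [43.61  7.67  0.27] rot [-1.798e+02  1.000e-01 -9.740e+01]
wvec [-0.2  0.1 -0. ]
```

```bash
python3 -m crank '[{"dx":3,"dy":0.5,"dz":0,"wx":0,"wy":0,"wz":0},{"dx":7.5,"dy":1.3,"dz":0,"wx":0,"wy":0,"wz":0},{"dx":12.5,"dy":2.2,"dz":0,"wx":0,"wy":0,"wz":0},{"dx":18,"dy":3.2,"dz":0,"wx":0,"wy":0,"wz":0},{"dx":23.5,"dy":4.1,"dz":0,"wx":0,"wy":0,"wz":0},{"dx":29,"dy":5.1,"dz":0,"wx":0,"wy":0,"wz":0},{"dx":34.5,"dy":6.1,"dz":0,"wx":0,"wy":0,"wz":0},{"dx":39,"dy":6.9,"dz":0,"wx":0,"wy":0,"wz":0},{"dx":42.5,"dy":7.5,"dz":0,"wx":0,"wy":0,"wz":0},{"dx":43.6,"dy":7.7,"dz":0,"wx":0,"wy":0,"wz":0}]' 5.8; python3 -m crank '[{"dx":0,"dy":0,"dz":1,"wx":0,"wy":0,"wz":0},{"dx":0,"dy":0,"dz":2.5,"wx":0,"wy":0,"wz":0},{"dx":0,"dy":0,"dz":4,"wx":0,"wy":0,"wz":0},{"dx":0,"dy":0,"dz":5.5,"wx":0,"wy":0,"wz":0},{"dx":0,"dy":0,"dz":7,"wx":0,"wy":0,"wz":0},{"dx":0,"dy":0,"dz":8.5,"wx":0,"wy":0,"wz":0},{"dx":0,"dy":0,"dz":9.5,"wx":0,"wy":0,"wz":0},{"dx":0,"dy":0,"dz":10.2,"wx":0,"wy":0,"wz":0},{"dx":0,"dy":0,"dz":10.2,"wx":0,"wy":0,"wz":0},{"dx":0,"dy":0,"dz":10.2,"wx":0,"wy":0,"wz":0}]'; python3 -c "
from h import *
go([.361,-.4187,.0487],np.radians(-97.4))"
```

```text
t: 67.25
eef_pos: [0.3585, -0.42, 0.152]
ee_rot: [-3.141, -0.0, -1.704]
force: [-0.5, 0.0, -0.3]
width: 0.0578
gripper_force: 0.0
t: 68.5
eef_pos: [0.3596, -0.4186, 0.05]
ee_rot: [-3.141, -0.0, -1.702]
force: [-0.6, 0.4, -0.3]
width: 0.0581
gripper_force: 0.0
shift cm [-0.01 -0.14  0.13] rot [-180.    -0.   -97.5]
wvec [-0.  -0.  -0.1]
```

```bash
python3 -m crank '[{"dx":0,"dy":-0.15,"dz":0.1,"wx":0,"wy":0,"wz":0},{"dx":0,"dy":-0.15,"dz":0.1,"wx":0,"wy":0,"wz":0},{"dx":0,"dy":-0.15,"dz":0.1,"wx":0,"wy":0,"wz":0},{"dx":0,"dy":-0.15,"dz":0.1,"wx":0,"wy":0,"wz":0},{"dx":0,"dy":-0.15,"dz":0.1,"wx":0,"wy":0,"wz":0},{"dx":0,"dy":-0.15,"dz":0.1,"wx":0,"wy":0,"wz":0},{"dx":0,"dy":-0.15,"dz":0.1,"wx":0,"wy":0,"wz":0},{"dx":0,"dy":-0.15,"dz":0.1,"wx":0,"wy":0,"wz":0},{"dx":0,"dy":-0.15,"dz":0.1,"wx":0,"wy":0,"wz":0},{"dx":0,"dy":-0.15,"dz":0.1,"wx":0,"wy":0,"wz":0}]' 3 12; python3 -c "
from h import *
go([.5026,-.0226,.0487],np.radians(-97.4))"
```

```text
t: 69.75
eef_pos: [0.361, -0.4187, 0.0487]
ee_rot: [-3.141, -0.0, -1.702]
force: [1.9, 0.4, 2.6]
width: 0.0362
gripper_force: 11.8
shift cm [-4.112e+01 -8.850e+00 -1.000e-02] rot [-180.    -0.   -97.5]
wvec [-0.  -0.  -0.1]
```

```bash
python3 -m crank '[{"dx":0,"dy":0,"dz":-0.5,"wx":0,"wy":0,"wz":0},{"dx":0,"dy":0,"dz":-2,"wx":0,"wy":0,"wz":0},{"dx":-1,"dy":-0.2,"dz":-4,"wx":0,"wy":0,"wz":0},{"dx":-4,"dy":-0.9,"dz":-5.5,"wx":0,"wy":0,"wz":0},{"dx":-8.5,"dy":-1.8,"dz":-6,"wx":0,"wy":0,"wz":0},{"dx":-13.5,"dy":-2.9,"dz":-6,"wx":0,"wy":0,"wz":0},{"dx":-18.5,"dy":-4,"dz":-6,"wx":0,"wy":0,"wz":0},{"dx":-23.5,"dy":-5.1,"dz":-6,"wx":0,"wy":0,"wz":0},{"dx":-28.5,"dy":-6.1,"dz":-6,"wx":0,"wy":0,"wz":0},{"dx":-33,"dy":-7.1,"dz":-6,"wx":0,"wy":0,"wz":0}]' && python3 -m crank '[{"dx":-3.5,"dy":-0.8,"dz":0,"wx":0,"wy":0,"wz":0},{"dx":-6.5,"dy":-1.4,"dz":0,"wx":0,"wy":0,"wz":0},{"dx":-8.1,"dy":-1.75,"dz":0,"wx":0,"wy":0,"wz":0},{"dx":-8.1,"dy":-1.75,"dz":1,"wx":0,"wy":0,"wz":0},{"dx":-8.1,"dy":-1.75,"dz":2,"wx":0,"wy":0,"wz":0},{"dx":-8.1,"dy":-1.75,"dz":3,"wx":0,"wy":0,"wz":0},{"dx":-8.1,"dy":-1.75,"dz":4,"wx":0,"wy":0,"wz":0},{"dx":-8.1,"dy":-1.75,"dz":4.5,"wx":0,"wy":0,"wz":0},{"dx":-8.1,"dy":-1.75,"dz":4.5,"wx":0,"wy":0,"wz":0},{"dx":-8.1,"dy":-1.75,"dz":4.5,"wx":0,"wy":0,"wz":0}]';python3 -c "
from h import *
go([.5026,-.0226,.0489],np.radians(-97.4))"
```

```text
t: 71.0
eef_pos: [0.4749, -0.099, 0.1097]
ee_rot: [-3.141, 0.0, -1.702]
force: [1.0, -0.7, -1.5]
width: 0.036
gripper_force: 11.6
t: 72.25
eef_pos: [0.5027, -0.0227, 0.0638]
ee_rot: [-3.141, 0.0, -1.702]
force: [0.4, -0.8, -0.6]
width: 0.0359
gripper_force: 11.6
shift cm [-0.    0.01  1.49] rot [-180.     0.   -97.5]
wvec [-0.   0.  -0.1]
```

```bash
python3 -m crank '[{"dx":0,"dy":0,"dz":0.5,"wx":0,"wy":0,"wz":0},{"dx":0,"dy":0,"dz":1,"wx":0,"wy":0,"wz":0},{"dx":0,"dy":0,"dz":1.3,"wx":0,"wy":0,"wz":0},{"dx":0,"dy":0,"dz":1.45,"wx":0,"wy":0,"wz":0},{"dx":0,"dy":0,"dz":1.5,"wx":0,"wy":0,"wz":0},{"dx":0,"dy":0,"dz":1.5,"wx":0,"wy":0,"wz":0},{"dx":0,"dy":0,"dz":1.5,"wx":0,"wy":0,"wz":0},{"dx":0,"dy":0,"dz":1.5,"wx":0,"wy":0,"wz":0},{"dx":0,"dy":0,"dz":1.5,"wx":0,"wy":0,"wz":0},{"dx":0,"dy":0,"dz":1.5,"wx":0,"wy":0,"wz":0}]'; python3 -m crank '[{"dx":0,"dy":0,"dz":0,"wx":0,"wy":0,"wz":0},{"dx":0,"dy":0,"dz":0,"wx":0,"wy":0,"wz":0},{"dx":0,"dy":0,"dz":0,"wx":0,"wy":0,"wz":0},{"dx":0,"dy":0,"dz":0,"wx":0,"wy":0,"wz":0},{"dx":0,"dy":0,"dz":-1,"wx":0,"wy":0,"wz":0},{"dx":0,"dy":0,"dz":-4,"wx":0,"wy":0,"wz":0},{"dx":0,"dy":0,"dz":-8,"wx":0,"wy":0,"wz":0},{"dx":0,"dy":0,"dz":-12,"wx":0,"wy":0,"wz":0},{"dx":2,"dy":0,"dz":-16,"wx":0,"wy":0,"wz":0},{"dx":6,"dy":-0.5,"dz":-18,"wx":0,"wy":0,"wz":0}]' 5.8; python3 -c "
from h import *
go([.5195,-.4102,.225],np.radians(-97.4))"
```

```text
t: 73.5
eef_pos: [0.5024, -0.0227, 0.0487]
ee_rot: [-3.142, 0.0, -1.702]
force: [-1.5, -0.8, 2.1]
width: 0.036
gripper_force: 11.8
t: 74.75
eef_pos: [0.5004, -0.0827, 0.2321]
ee_rot: [-3.137, 0.001, -1.7]
force: [0.4, 0.3, -0.2]
width: 0.0581
gripper_force: 0.0
shift cm [32.24 -6.1   0.69] rot [-1.797e+02  1.000e-01 -9.740e+01]
wvec [-0.3  0.1  0. ]
```

```bash
python3 -m crank '[{"dx":3,"dy":-0.6,"dz":0,"wx":0,"wy":0,"wz":0},{"dx":7.5,"dy":-1.4,"dz":0,"wx":0,"wy":0,"wz":0},{"dx":12.5,"dy":-2.4,"dz":0,"wx":0,"wy":0,"wz":0},{"dx":17.5,"dy":-3.3,"dz":0,"wx":0,"wy":0,"wz":0},{"dx":22.5,"dy":-4.3,"dz":0,"wx":0,"wy":0,"wz":0},{"dx":27,"dy":-5.1,"dz":0,"wx":0,"wy":0,"wz":0},{"dx":30.5,"dy":-5.8,"dz":0,"wx":0,"wy":0,"wz":0},{"dx":32.2,"dy":-6.1,"dz":0,"wx":0,"wy":0,"wz":0},{"dx":32.2,"dy":-6.1,"dz":0,"wx":0,"wy":0,"wz":0},{"dx":32.2,"dy":-6.1,"dz":0,"wx":0,"wy":0,"wz":0}]' 8.7; python3 -c "
from fit import *
go([.5195,-.4102,.1298],np.radians(-97.4))
snap('scene');snap('top')
for q,p in (('spice_jar',(.512,.072)),('salt_shaker',(.503,-.0235))): fit(q,p,lambda p:cyl(q,*p),rng=.006)"
```

```text
t: 76.0
eef_pos: [0.5178, -0.4092, 0.2289]
ee_rot: [-3.141, 0.0, -1.702]
force: [0.1, -0.2, 0.9]
width: 0.0871
gripper_force: 0.0
shift cm [ 0.08 -0.18  9.91] rot [-180.     0.   -97.5]
wvec [-0.   0.  -0.1]
spice_jar ['scene', 'top'] [0.5106 0.0708] 0.16
spice_jar ['scene'] [0.5131 0.0737] 0.046
spice_jar ['top'] [0.5103 0.07  ] 0.065
salt_shaker ['scene', 'top'] [ 0.5022 -0.025 ] 0.472
salt_shaker ['scene'] [ 0.5079 -0.0228] 0.164
salt_shaker ['top'] [ 0.5031 -0.0248] 0.295
```

Both are back where they stood, to within about a millimetre. Now the mill.

```bash
python3 -m crank '[{"dx":0.1,"dy":-0.2,"dz":0.5,"wx":0,"wy":0,"wz":0},{"dx":0.1,"dy":-0.2,"dz":2,"wx":0,"wy":0,"wz":0},{"dx":0.1,"dy":-0.2,"dz":4,"wx":0,"wy":0,"wz":0},{"dx":0.1,"dy":-0.2,"dz":6,"wx":0,"wy":0,"wz":0},{"dx":0.1,"dy":-0.2,"dz":8,"wx":0,"wy":0,"wz":0},{"dx":0.1,"dy":-0.2,"dz":9.3,"wx":0,"wy":0,"wz":0},{"dx":0.1,"dy":-0.2,"dz":9.9,"wx":0,"wy":0,"wz":0},{"dx":0.1,"dy":-0.2,"dz":9.9,"wx":0,"wy":0,"wz":0},{"dx":0.1,"dy":-0.2,"dz":9.9,"wx":0,"wy":0,"wz":0},{"dx":0.1,"dy":-0.2,"dz":9.9,"wx":0,"wy":0,"wz":0}]' && python3 -m crank '[{"dx":0,"dy":0,"dz":0,"wx":0,"wy":0,"wz":0},{"dx":0,"dy":0,"dz":0,"wx":0,"wy":0,"wz":0},{"dx":0,"dy":0,"dz":0,"wx":0,"wy":0,"wz":0},{"dx":0,"dy":0,"dz":0,"wx":0,"wy":0,"wz":0},{"dx":0,"dy":0,"dz":0,"wx":0,"wy":0,"wz":0},{"dx":0,"dy":0,"dz":0,"wx":0,"wy":0,"wz":0},{"dx":0,"dy":0,"dz":0,"wx":0,"wy":0,"wz":0},{"dx":0,"dy":0,"dz":0,"wx":0,"wy":0,"wz":0},{"dx":0,"dy":0,"dz":0,"wx":0,"wy":0,"wz":0},{"dx":0,"dy":0,"dz":0,"wx":0,"wy":0,"wz":0}]' 3 15; python3 -c "
from h import *
s=arm.get_state()
go([.4853,-.1165,s['eef_pos'][2]-.008],np.radians(-97.4))"
```

```text
t: 77.55
eef_pos: [0.52, -0.4115, 0.1303]
ee_rot: [-3.14, -0.0, -1.702]
force: [-0.8, -0.3, -0.0]
width: 0.0874
gripper_force: 0.0
t: 78.8
eef_pos: [0.5197, -0.4113, 0.1296]
ee_rot: [-3.141, -0.0, -1.702]
force: [0.5, 0.2, -0.8]
width: 0.0475
gripper_force: 15.0
shift cm [-28.78   7.27   0.8 ] rot [-180.    -0.   -97.5]
wvec [-0.  -0.  -0.1]
```

```bash
python3 -m crank '[{"dx":0,"dy":0,"dz":-2,"wx":0,"wy":0,"wz":0},{"dx":-1,"dy":0.2,"dz":-4,"wx":0,"wy":0,"wz":0},{"dx":-4,"dy":1,"dz":-5,"wx":0,"wy":0,"wz":0},{"dx":-8,"dy":2,"dz":-5,"wx":0,"wy":0,"wz":0},{"dx":-12.5,"dy":3.1,"dz":-5,"wx":0,"wy":0,"wz":0},{"dx":-17,"dy":4.3,"dz":-5,"wx":0,"wy":0,"wz":0},{"dx":-21.5,"dy":5.4,"dz":-5,"wx":0,"wy":0,"wz":0},{"dx":-25,"dy":6.3,"dz":-5,"wx":0,"wy":0,"wz":0},{"dx":-27.7,"dy":7,"dz":-4,"wx":0,"wy":0,"wz":0},{"dx":-28.7,"dy":7.3,"dz":-3,"wx":0,"wy":0,"wz":0}]' && python3 -m crank '[{"dx":0,"dy":0,"dz":0,"wx":0,"wy":0,"wz":0},{"dx":0,"dy":0,"dz":1,"wx":0,"wy":0,"wz":0},{"dx":0,"dy":0,"dz":2,"wx":0,"wy":0,"wz":0},{"dx":0,"dy":0,"dz":2.5,"wx":0,"wy":0,"wz":0},{"dx":0,"dy":0,"dz":2.8,"wx":0,"wy":0,"wz":0},{"dx":0,"dy":0,"dz":2.8,"wx":0,"wy":0,"wz":0},{"dx":0,"dy":0,"dz":2.8,"wx":0,"wy":0,"wz":0},{"dx":0,"dy":0,"dz":2.8,"wx":0,"wy":0,"wz":0},{"dx":0,"dy":0,"dz":2.8,"wx":0,"wy":0,"wz":0},{"dx":0,"dy":0,"dz":2.8,"wx":0,"wy":0,"wz":0}]'; python3 -c "
from h import *
go([.4854,-.1171,.1217],np.radians(-97.4))"
```

```text
t: 80.05
eef_pos: [0.4846, -0.1156, 0.1601]
ee_rot: [-3.14, 0.001, -1.7]
force: [0.7, -0.2, -2.6]
width: 0.0478
gripper_force: 15.0
t: 81.3
eef_pos: [0.4849, -0.1172, 0.1317]
ee_rot: [-3.141, 0.0, -1.702]
force: [-0.1, 0.2, -1.9]
width: 0.0474
gripper_force: 15.0
shift cm [-0.02 -0.05  1.  ] rot [-180.     0.   -97.5]
wvec [-0.   0.  -0.1]
```

```bash
python3 -m crank '[{"dx":0,"dy":-0.05,"dz":0.4,"wx":0,"wy":0,"wz":0},{"dx":0,"dy":-0.05,"dz":0.7,"wx":0,"wy":0,"wz":0},{"dx":0,"dy":-0.05,"dz":0.9,"wx":0,"wy":0,"wz":0},{"dx":0,"dy":-0.05,"dz":1,"wx":0,"wy":0,"wz":0},{"dx":0,"dy":-0.05,"dz":1,"wx":0,"wy":0,"wz":0},{"dx":0,"dy":-0.05,"dz":1,"wx":0,"wy":0,"wz":0},{"dx":0,"dy":-0.05,"dz":1,"wx":0,"wy":0,"wz":0},{"dx":0,"dy":-0.05,"dz":1,"wx":0,"wy":0,"wz":0},{"dx":0,"dy":-0.05,"dz":1,"wx":0,"wy":0,"wz":0},{"dx":0,"dy":-0.05,"dz":1,"wx":0,"wy":0,"wz":0}]'; python3 -m crank '[{"dx":0,"dy":0,"dz":0,"wx":0,"wy":0,"wz":0},{"dx":0,"dy":0,"dz":0,"wx":0,"wy":0,"wz":0},{"dx":0,"dy":0,"dz":0,"wx":0,"wy":0,"wz":0},{"dx":0,"dy":0,"dz":0,"wx":0,"wy":0,"wz":0},{"dx":0,"dy":0,"dz":0,"wx":0,"wy":0,"wz":0},{"dx":0,"dy":0,"dz":-1,"wx":0,"wy":0,"wz":0},{"dx":0,"dy":0,"dz":-4,"wx":0,"wy":0,"wz":0},{"dx":0,"dy":0,"dz":-7,"wx":0,"wy":0,"wz":0},{"dx":0,"dy":0,"dz":-10,"wx":0,"wy":0,"wz":0},{"dx":3,"dy":0,"dz":-12,"wx":0,"wy":0,"wz":0}]' 7;python3 -m crank '[{"dx":3,"dy":0,"dz":0,"wx":0,"wy":0,"wz":0},{"dx":7,"dy":0,"dz":0,"wx":0,"wy":0,"wz":0},{"dx":11,"dy":0,"dz":0,"wx":0,"wy":0,"wz":0},{"dx":15,"dy":0,"dz":0,"wx":0,"wy":0,"wz":0},{"dx":19,"dy":1,"dz":0,"wx":0,"wy":0,"wz":0},{"dx":23,"dy":2,"dz":0,"wx":0,"wy":0,"wz":0},{"dx":26,"dy":2,"dz":0,"wx":0,"wy":0,"wz":0},{"dx":27,"dy":2,"dz":0,"wx":0,"wy":0,"wz":0},{"dx":27,"dy":2,"dz":0,"wx":0,"wy":0,"wz":0},{"dx":27,"dy":2,"dz":0,"wx":0,"wy":0,"wz":0}]';python3 -c "
from fit import *
snap('scene','z1');snap('top','z2')
for q,p in (('spice_jar',(.512,.072)),('salt_shaker',(.503,-.0235)),('pepper_mill',(.4845,-.1187))): fit(q,p,lambda p:cyl(q,*p),rng=.006)
for n in('scene','top'):
  for q in('drawer_knob','peeler'):print(n,q,[(np.array(d['centre']),d['confidence'].__round__(2)) for d in arm.mark_of(n,q)[:2]])
a=cv2.imread('pics/z2.png')[110:260,80:330];b=cv2.imread('pics/z1.png')[120:270,110:360]
cv2.imwrite('pics/zc.png',cv2.resize(np.vstack([a,b]),(500,600)))"
```

```text
t: 82.55
eef_pos: [0.4854, -0.1173, 0.1216]
ee_rot: [-3.142, 0.0, -1.702]
force: [-0.3, 0.6, -0.5]
width: 0.0477
gripper_force: 15.0
t: 83.8
eef_pos: [0.4822, -0.1465, 0.2441]
ee_rot: [-3.139, 0.0, -1.7]
force: [0.5, 0.0, -0.0]
width: 0.0704
gripper_force: 0.0
t: 85.05
eef_pos: [0.4264, -0.4113, 0.2418]
ee_rot: [-3.141, 0.0, -1.702]
force: [0.3, 0.4, -0.5]
width: 0.0703
gripper_force: 0.0
spice_jar ['scene', 'top'] [0.5103 0.0714] 0.172
spice_jar ['scene'] [0.5131 0.0744] 0.086
spice_jar ['top'] [0.5107 0.0708] 0.056
salt_shaker ['scene', 'top'] [ 0.5071 -0.0224] 1.186
salt_shaker ['scene'] [ 0.5071 -0.0224] 0.186
salt_shaker ['top'] [ 0.503  -0.0235] 1.0
pepper_mill ['scene', 'top'] [ 0.4846 -0.1186] 0.274
pepper_mill ['scene'] [ 0.4868 -0.1183] 0.2
pepper_mill ['top'] [ 0.4839 -0.1173] 0.072
scene drawer_knob [(array([ 0.5735, -0.0388,  0.0376]), 0.69)]
scene peeler [(array([0.5103, 0.4178, 0.0185]), 0.57)]
top drawer_knob [(array([ 0.5706, -0.0335,  0.0319]), 0.61)]
top peeler [(array([0.5138, 0.4208, 0.0264]), 0.73)]
```

View pics/zc.png

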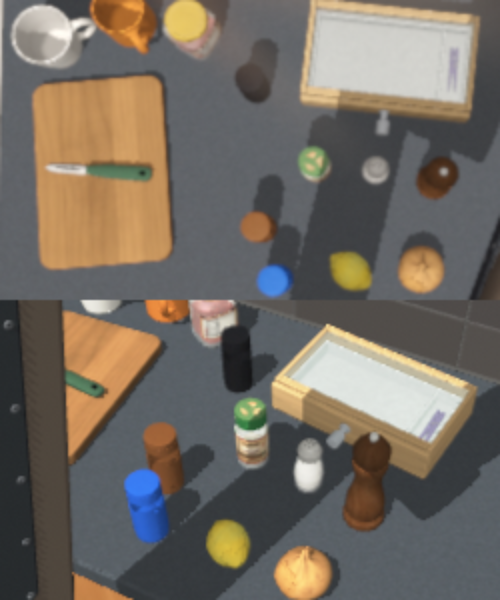

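The peeler is centred on the board at (100,172), the drawer is shut with the peg inside, and the three stand upright in their row at (313,163), (375,170) and (437,177). Handing in.

```bash
python3 -c "
from station import arm
print(arm.job_done())"
```

```text
the job is handed in; nothing more can be done
None
```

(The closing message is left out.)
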